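Load the jar rack and drop its latch bar

ROBOT

A 6-joint arm with a two-finger parallel gripper is mounted at the origin on the work surface. World frame = base frame: x ahead of the robot, y to its left, z up, the work surface at z = 0. Lengths are in m, angles in rad, forces in N, time in s.
With the tool pointing down it reaches from about 0.375 to 0.975 m from the base axis. Payload 3.8 kg.
Tool frame: the origin (TCP) lies where the fingers leave the gripper's body, on its centre line; the fingertips stand 73 mm ahead of it and the grasp point (between the pads) lies 54 mm ahead of it (hold_point_z is the distance from the TCP to the grasp point, in m); z points along the fingers, y is the line along which they close (so a half turn about z gives the same grasp; the last joint's range is limited). The gripper opens to 85 mm and grips with 20 to 120 N. Pads are 22 mm wide; open, the fingers measure 114 mm over their backs; the gripper's body (76 mm by 85 mm) begins 54 mm behind the grasp point. The pads swing forward as they close: fully open they stand 13 mm farther back than shut.
Start: joints at [1.192, 0.264, 1.604, -0, 1.274, -0.037], TCP at [0.226, 0.636, 0.304] pointing down, gripper open.
Joint ranges: [-2.63, 2.63], [-0.94, 2.18], [0.31, 2.57], [-1.31, 4.45], [0, 2.66], [-2.55, 2.55]. Speed limits (rad/s): [2.57, 2.57, 3.14, 3.14, 3.14, 3.14].

INTERFACE

Orientations are given as a unit quaternion [w, x, y, z].
In Python, from bench import * gives the robot as it stands.
- The arm moves only by the tool jog_arm, never from a script. Its argument "commands" is one flat list of numbers, 6 for each row, row after row: the shift along the world's x, y, z in cm, then the turn, a rotation vector about the world's x, y, z in degrees. A call has 1 to 8 rows; each row is the pose to reach, as a shift and turn from the pose commanded when the call began; what a row does not reach only later rows make up. A row lasts 1/10 s, in which the tool goes at most 50 mm and 8.59 degrees, less where a joint would pass 70% of its speed; a pose out of reach is approached as far as the arm can. A call with a gripper value outside its range is refused whole. "claw" is the finger opening in cm, from 0 to 8.54, set as the call begins (left out, the last holds). The fingers move at their own pace and stop on an object; "newtons" is the grip in N (left out, the last holds). Time passes only in rows, so rows that repeat a pose let the fingers close. It gives the time, the measured TCP pose, the force, the opening and the grip force at its end, in the units of the state.
- observe(): the state, without advancing time (a new reading comes with each control period).
- capture(name): name is "side" or "top" or "wrist"; returns a dict with "color" (420x560x3 uint8, blue, green, red), "depth" (420x560 float32, m along the optical axis (not along the pixel's ray), 0 where there is no reading), "intrinsics" (3x3 intrinsics, pixels), "k1" (the pictures are not rectified: a ray, as slopes to the right and down, at radius r is drawn at 1 + k1 r^2 times it, then the intrinsics apply), "R" (3x3) and "t" (3): a world point X has camera coordinates R X + t; the wrist camera has in their place "hand_eye" (4x4, takes a point from camera to tool coordinates, whose origin is the TCP and whose axes are the flange's). Camera axes: x right, y down, z forward; pixel columns grow to the right and rows downward; lengths in m; the calibration is good to about 2 mm. A picture is of the moment at which its call begins: read the wrist's pose just before it.
- sign_off(): hands the job in; it is judged then, once.
The state is a dict: "clock": time; "joint_positions": joint angles; "qd": joint speeds; "tau": joint torques, N m; "tool_pos": TCP position; "eef_rot": TCP orientation; "ft_force": force on the tool from outside, world axes, zero at the start; "moment": the same for the moment, N m; "finger_gap": finger opening in m; "gripper_force": force on a finger pad.
Only numpy, scipy, OpenCV 4.12 (cv2) and the standard library are available. Lean on these libraries where they do the work, as an engineer would, in place of code of your own. Each camera call takes 0.05 s, during which the arm holds its last target. There are 200 camera calls.

TASK

Get the hardware jars ready for the van: lift the rack's yellow bar out of its keeper and swing it well open towards the robot, then stand every blue-lidded jar on the rack's shelf in one neat upright row, side by side with no jar standing apart from the others (gaps under two centimetres). Then swing the bar back, lifting it over the keeper's front lip and letting it drop right down into the notch; leave everything else on the table standing where it is.

Things in the scene. Friction and masses are not known exactly. Their poses are not given: they have to be found in the camera images.
- jar1: Hardware jar with a blue lid, upright round cylinder 54 mm across and 72 mm tall, 0.13 to 0.25 kg. Half full, heavy below. Origin: centre of its underside, z up. May be absent from a run.
- jar2: Hardware jar with a blue lid, upright round cylinder 54 mm across and 72 mm tall, 0.13 to 0.25 kg. Half full, heavy below. Origin: centre of its underside, z up. May be absent from a run.
- jar3: Hardware jar with a blue lid, upright round cylinder 54 mm across and 72 mm tall, 0.13 to 0.25 kg. Half full, heavy below. Origin: centre of its underside, z up. May be absent from a run.
- jar4: Hardware jar with a blue lid, upright round cylinder 54 mm across and 72 mm tall, 0.13 to 0.25 kg. Half full, heavy below. Origin: centre of its underside, z up. May be absent from a run.
- jar5: Hardware jar with a blue lid, upright round cylinder 54 mm across and 72 mm tall, 0.13 to 0.25 kg. Half full, heavy below. Origin: centre of its underside, z up. May be absent from a run.
- rack: Fixed wooden rack, 340 mm long. Origin: centre of its underside; x to its back (away from the robot), y along the row to its hinge end. Shelf 40 mm above the table: a trough x -36 to 36, y -155 to 155 mm, for five jars in a row on the line x = 0; rims around it up to 62 mm. The bar (84 to 104 mm above the table, centre line x = -46) crosses its front; hinge post top 108.
- hinge (a point): Fixed point on the bar's hinge post, where the bar's upright swing axis and level lift axis cross; rack frame (-46, 200, 94) mm.
- keeper (a point): Middle of the floor of the keeper notch, rack frame (-46, -190, 84) mm. The steel keeper is 16 mm wide along y; the notch is 24 mm wide for the 14 mm bar. Its front lip (towards the robot, 6 mm thick) rises 22 mm above the notch floor, its back lip 36 mm.
- knob (a point): Centre of the red ball knob (30 mm across, on a 12 mm stem) at the free end of the yellow latch bar: 425 mm from the hinge along the bar, 40 mm above its centre line. Pinch it from above. The bar is 14 mm thick, 20 mm high, 0.2 to 0.33 kg; the knob must rise at least 30 mm for the bar to pass over the front lip.
- swing (a joint): Swing of the bar about the upright axis at point hinge, rad: 0 = along the front of the rack, in line with the keeper; grows as the free end swings towards the robot (rack -x); stop at 0.5. Slight friction, stays where it is left.
- lift (a joint): Lift of the bar about the level axis at point hinge, rad: 0 = level (as far down as it goes at any swing), grows as the free end is raised, up to 0.45. Falls under its own weight when let go and rests between 0 and -0.02.
- green_jar: Jar with a green lid, otherwise the same size as the blue ones (54 mm across, 72 mm tall); stays where it is. Origin: centre of its underside.
- black_jar: Jar with a black lid, otherwise the same size as the blue ones (54 mm across, 72 mm tall); stays where it is. Origin: centre of its underside.
- tub: White lidded tub, 87 mm across, 57 mm tall; stays. Origin: centre of its underside.
- carton: Small cardboard carton 50 x 70 x 50 mm; stays. Origin: centre of its underside.
- amber: Amber bottle 48 mm across, 110 mm tall; stays. Origin: centre of its underside.
- screwdriver: Orange screwdriver, 200 mm long, lying on the table; stays.

How it is judged:
By the outcome, as a careful person would: the job done as asked, in the order asked, and still so for the second after the job is handed in, with the robot touching nothing.
Of jar1, jar2, jar3, jar4, jar5 only 3 to 5 are there at a start; the rules pass over those that are not, and their reading is None.
At some moment in a run one of jar1, jar2, jar3, jar4, jar5 may be knocked a few centimetres aside while the robot is not near it.
It also fails if it takes over 210 s, if anything falls off the work surface, if the arm or the gripper's body presses on something with over 40 N, if the wrist force passes 120 N, or if a joint passes its speed limit or range.

## Working session

There is one attempt and no reset: what is moved stays moved. The work goes in short steps, Python scripts to look and compute and a tool call to move; the robot and the scene stay as the last step left them, time stands still between calls to the robot, and variables do not carry over. Pictures are saved under pics/ and viewed, at most 14 in all, crops included, and the job is handed in when it is done.

Besides the shell and the picture viewer there is one more tool, called after "Call:" as a command line: name --argument value ..., lists and objects as JSON in quotes. jog_arm: Moves the arm, as the interface text tells. Its arguments: {"type":"object","properties":{"commands":{"type":"array","items":{"type":"number"}},"claw":{"type":"number"},"newtons":{"type":"number"}},"required":["commands"]}

```bash
ls; mkdir -p pics; python3 - <<'E'
from bench import *
import cv2,pickle
d={n:capture(n) for n in("top","side")}
pickle.dump(d,open('c0.pkl','wb'))
for n in d:
    cv2.imwrite(f'pics/{n}0.png',d[n]['color']); print(n,d[n]['intrinsics'],d[n]['k1'],d[n]['R'],d[n]['t'])
print(observe())
E
```

```text
pics
top [[492.6622246    0.         279.01866236]
 [  0.         492.6622246  209.38475081]
 [  0.           0.           1.        ]] -0.08464689862566653 [[-0.01550047 -0.99985505 -0.00704396]
 [-0.98978553  0.01634211 -0.14162465]
 [ 0.14171923  0.00477676 -0.98989537]] [0.00816497 0.49950517 1.67773282]
side [[543.52679742   0.         288.28660797]
 [  0.         543.52679742 209.66062804]
 [  0.           0.           1.        ]] 0.016774720344758763 [[ 0.69477295 -0.71902394  0.01717923]
 [-0.51925567 -0.51798339 -0.67975492]
 [ 0.49765862  0.46335492 -0.73323811]] [-0.33560362  0.34191925  1.35751813]
{'clock': 0.1, 'joint_positions': array([ 1.19213366e+00,  2.64717725e-01,  1.60526797e+00,  5.74881833e-05,
        1.27368415e+00, -3.68800293e-02]), 'qd': array([-0.00026806, -0.00148366, -0.00429374, -0.00194621,  0.00196934,
       -0.00056572]), 'tau': array([ 2.94391348e-04, -5.16711366e+01, -3.68590987e+01, -1.45856520e-04,
        6.26837224e-03, -4.11397696e-05]), 'tool_pos': array([0.22602073, 0.63548379, 0.30264298]), 'eef_rot': array([-2.41125791e-04,  1.70068981e-01,  9.85431612e-01, -1.01058893e-03]), 'ft_force': array([-0.49236007,  0.61782155, -0.70064659]), 'moment': array([-0.03042809,  0.00539763,  0.05211532]), 'gripper_force': 0.0, 'finger_gap': 0.0853703352373973}
```

View pics/top0.png

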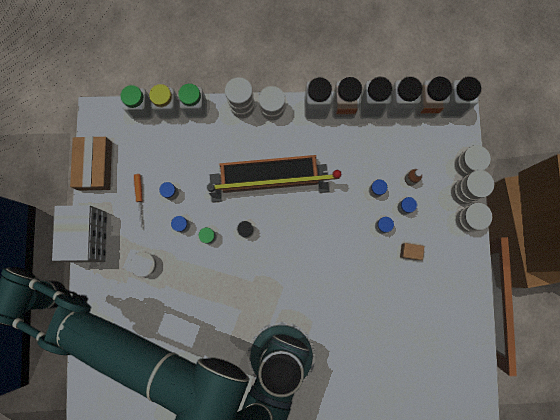

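View pics/side0.png

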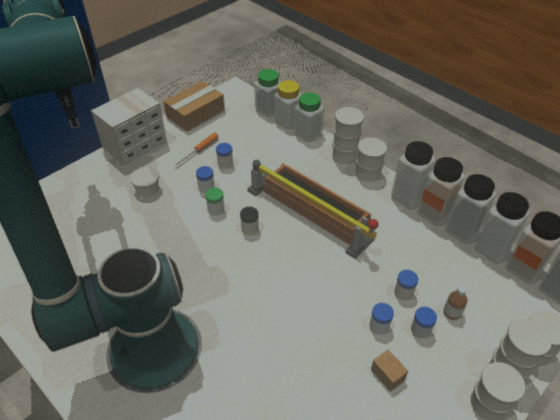

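The top view shows five blue lids at about (168,190), (180,224), (379,187), (408,205) and (386,225). The red knob is at (337,174), the hinge post at (212,187), and the dark trough runs from (222,175) to (316,163). The green and black lids are at (207,236) and (245,230). The side view matches: all five jars are upright and the bar is in its keeper.

```bash
cat > h.py <<'E'
import cv2,numpy as np
def ray(c,px):
    px=np.asarray(px,float).reshape(-1,1,2)
    n=cv2.undistortPoints(px,c['intrinsics'],np.array([c['k1'],0,0,0,0.]))[:,0]
    d=np.c_[n,np.ones(len(n))]@c['R']; return -c['R'].T@c['t'],d
def plane(c,px,z):
    o,d=ray(c,px); return o+d*((z-o[2])/d[:,2])[:,None]
def tri(c1,p1,c2,p2):
    o1,d1=ray(c1,p1);o2,d2=ray(c2,p2); A=np.c_[d1[0],-d2[0]]
    s=np.linalg.lstsq(A,o2-o1,rcond=None)[0]; a=o1+s[0]*d1[0];b=o2+s[1]*d2[0]
    return (a+b)/2,np.linalg.norm(a-b)
RNG={'blue':((108,120,50),(128,255,255)),'green':((50,100,40),(85,255,255)),'yellow':((22,120,60),(35,255,255))}
def mask(img,col):
    h=cv2.cvtColor(img,cv2.COLOR_BGR2HSV)
    if col=='red': return cv2.inRange(h,(0,170,70),(6,255,255))|cv2.inRange(h,(174,150,60),(180,255,255))
    return cv2.inRange(h,*RNG[col])
def blobs(img,col,amin=25):
    n,l,s,ce=cv2.connectedComponentsWithStats(mask(img,col))
    return [(ce[i],s[i]) for i in range(1,n) if s[i][4]>=amin]
def jars(c):
    """lid-top centres: centroid of the blue blob, cast at z ~0.068 """
    return [(np.round(p,1),s[4],s[2:4],plane(c,p,.066)[0].round(4)) for p,s in blobs(c['color'],'blue') if s[4]<900]
E
python3 - <<'E'
from h import *
import pickle
d=pickle.load(open('c0.pkl','rb'))
for n in d:
    print(n)
    for j in jars(d[n]): print(*j)
    for col in('red','yellow','green'):
        for p,s in blobs(d[n]['color'],col): print(col,p.round(1),s, plane(d[n],p,.134)[0].round(4))
t=d['top'];s=d['side']
print(tri(t,max([b for b in blobs(t['color'],'red')],key=lambda b:-abs(b[0][0]-337))[0],s,min(blobs(s['color'],'red',10),key=lambda b:abs(b[0][0]-373))[0]))
# crops
cv2.imwrite('pics/rk.png',np.vstack([cv2.resize(t['color'][145:210,195:355],None,fx=5,fy=5,interpolation=2)[:, :800]]))
cv2.imwrite('pics/rks.png',cv2.resize(s['color'][150:265,240:390],None,fx=5,fy=5,interpolation=2))
E
```

```text
top
[379.  186.9] 182 [15 15] [ 0.5678 -0.3458  0.066 ]
[166.9 189.3] 181 [15 16] [0.5716 0.3866 0.066 ]
[408.3 204.5] 185 [16 16] [ 0.505  -0.4443  0.066 ]
[178.6 223.2] 187 [16 15] [0.4533 0.344  0.066 ]
[385.4 224. ] 190 [16 15] [ 0.4388 -0.3619  0.066 ]
red [336.6 173.5] [333 170   8   8  48] [ 0.6024 -0.1931  0.134 ]
yellow [159.5  94.2] [149  84  22  21 339] [0.8914 0.4033 0.134 ]
yellow [273.4 181.1] [214 175 120  14 458] [0.5801 0.0169 0.134 ]
green [188.7  93.4] [179  84  21  20 337] [0.8913 0.3026 0.134 ]
green [130.6  95. ] [121  86  21  20 324] [0.8913 0.5042 0.134 ]
green [206.  234.8] [199 228  15  15 184] [0.4055 0.2392 0.134 ]
side
[80.5 11.8] 31 [10 10] [0.7325 1.4947 0.066 ]
[81.4 90.3] 25 [ 6 10] [0.4222 0.9851 0.066 ]
[ 49.4 113.6] 27 [ 6 15] [0.2708 0.9411 0.066 ]
[ 78.3 109.6] 26 [7 9] [0.3527 0.8927 0.066 ]
[ 52.  143.6] 30 [12  8] [0.1953 0.7922 0.066 ]
[223.4 148. ] 116 [14 11] [0.5755 0.3851 0.066 ]
[ 53.  152.4] 31 [ 8 11] [0.1755 0.7511 0.066 ]
[ 38.  157.2] 32 [13 10] [0.1303 0.7633 0.066 ]
[ 41.  168.8] 41 [ 9 15] [0.1101 0.7079 0.066 ]
[204.  171.9] 138 [15 11] [0.4573 0.3423 0.066 ]
[407.7 277.9] 229 [19 16] [ 0.5736 -0.3485  0.066 ]
[382.7 311.9] 274 [20 17] [ 0.4435 -0.3649  0.066 ]
[425.6 315.9] 287 [20 19] [ 0.5099 -0.4479  0.066 ]
yellow [288.1  88.8] [278  80  21  18 303] [0.8922 0.3996 0.134 ]
yellow [315.4 199.3] [259 165 111  70 738] [ 0.5638 -0.0249  0.134 ]
green [267.8  75.8] [258  69  20  17 220] [0.8977 0.5056 0.134 ]
green [309.4  99.2] [299  93  21  15 232] [0.9003 0.3065 0.134 ]
green [213.6 193.7] [206 188  16  12 160] [0.3766 0.194  0.134 ]Traceback (most recent call last):
  File "<stdin>", line 10, in <module>
ValueError: min() iterable argument is empty
```

```bash
python3 - <<'E'
from h import *
import pickle
d=pickle.load(open('c0.pkl','rb'))
t=d['top'];s=d['side']
for n in d: print(n,-d[n]['R'].T@d[n]['t'])
print(cv2.cvtColor(s['color'],cv2.COLOR_BGR2HSV)[218:230:3,366:380:3])
a=cv2.resize(t['color'][145:210,195:355],None,fx=5,fy=5,interpolation=2)
b=cv2.resize(s['color'][150:265,240:390],None,fx=2.3,fy=2.3,interpolation=2)
o=np.zeros((600,800,3),np.uint8);o[:325,:800]=a;o[330:330+b.shape[0],:b.shape[1]]=b
cv2.imwrite('pics/rk.png',o)
E
```

```text
top [ 0.25676254 -0.00801332  1.73157971]
side [-0.26486877 -0.69321125  1.23357073]
[[[ 16  30 111]
  [ 13  87  85]
  [ 17  31 147]
  [ 43  15 155]
  [ 55   9 162]]

 [[ 17  23  79]
  [  3 149 118]
  [  2 164 149]
  [  1 155 140]
  [ 20  26 147]]

 [[ 23  30  77]
  [  2 139 110]
  [  2 152 129]
  [  2 152 126]
  [  8  54 117]]

 [[ 28 156 150]
  [ 13 110  86]
  [  5 122  94]
  [  4 114  94]
  [ 42  16 155]]]
```

View pics/rk.png

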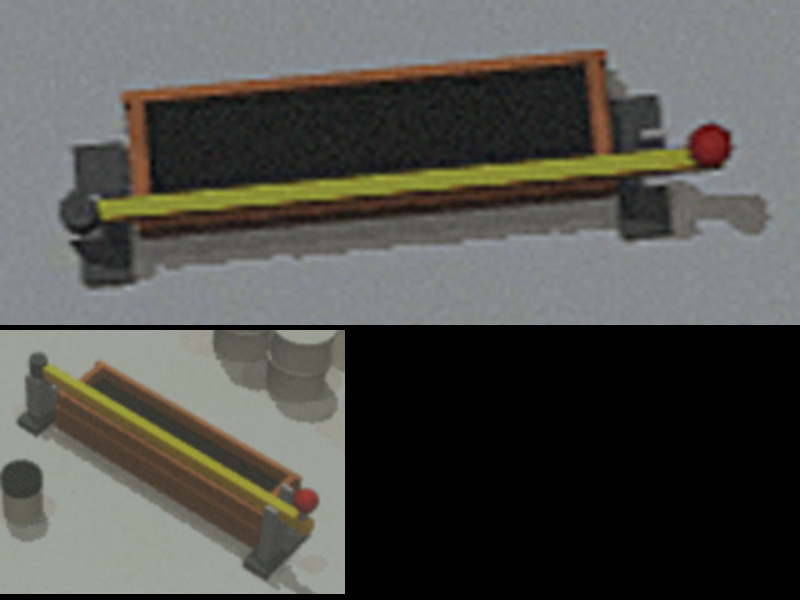

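The crop shows the hinge post top at full-image pixel (211,187.4), the knob at (337,174.2), and the rack's back rim corners at (220.6,164) and (315.8,155.6). The knob sits just beyond the keeper, and the bar lies in the notch.

```bash
sed -i "s/(0,170,70),(6,255,255)/(0,135,85),(6,255,255)/;s/amin=25/amin=12/" h.py; python3 - <<'E'
from h import *
import pickle
d=pickle.load(open('c0.pkl','rb'))
t=d['top'];s=d['side']
k1=min(blobs(t['color'],'red'),key=lambda b:abs(b[0]-[337,174]).sum())[0]
k2=min(blobs(s['color'],'red'),key=lambda b:abs(b[0]-[373,223]).sum())[0]
print(k1,k2,tri(t,k1,s,k2))
K=plane(t,k1,.134)[0];H=plane(t,[211,187.4],.108)[0]
print(K,plane(s,k2,.134)[0],H,np.linalg.norm((K-H)[:2]),np.degrees(np.arctan2(*(H-K)[:2])))
C=plane(t,[[220.6,164],[315.8,155.6]],.062); print(C,np.linalg.norm(C[0]-C[1]),np.degrees(np.arctan2(*(C[0]-C[1])[:2])))
sh=plane(s,[240+38/2.3,150+(357-330)/2.3],.108);print('hinge side',sh)
# jars by two views
for p in [(379,186.9),(166.9,189.3),(408.3,204.5),(178.6,223.2),(385.4,224)]:
    X=plane(t,p,.066)[0]
    q=min(blobs(s['color'],'blue'),key=lambda b:np.linalg.norm(plane(s,b[0],.066)[0]-X))[0]
    print(tri(t,p,s,q))
E
```

```text
[336.41304348 173.45652174] [372.35416667 222.70833333] (array([ 0.60331179, -0.19333306,  0.13723076]), np.float64(0.003929067322630861))
[ 0.60256957 -0.1922936   0.134     ] [ 0.60757521 -0.19302008  0.134     ] [0.56758695 0.22717683 0.108     ] 0.42092662480268567 -4.767270746784405
[[ 0.65862393  0.20078332  0.062     ]
 [ 0.68279376 -0.13091682  0.062     ]] 0.33257956052078697 -4.167578211095717
hinge side [[0.57445968 0.22656218 0.108     ]]
(array([ 0.56941492, -0.34737718,  0.06831054]), np.float64(0.005828474298349558))
(array([0.5730022 , 0.38499583, 0.06731544]), np.float64(0.0038064153254440836))
(array([ 0.50674086, -0.44621661,  0.06695268]), np.float64(0.005944216076658325))
(array([0.45475566, 0.34243673, 0.06739391]), np.float64(0.004361482464225439))
(array([ 0.44066704, -0.36357907,  0.067127  ]), np.float64(0.0053208900371374025))
```

Call:
jog_arm --commands '[15,-33,0,0,0,-30,15,-33,0,0,0,-30,15,-33,0,0,0,-30,15,-33,0,0,0,-30,15,-33,0,0,0,-30,15,-33,0,0,0,-30,15,-33,0,0,0,-30,15,-33,0,0,0,-30]'

```text
clock: 0.9
tool_pos: [0.3772, 0.3021, 0.3034]
eef_rot: [0.0, 0.421, 0.907, -0.001]
ft_force: [-0.9, -0.2, 0.4]
finger_gap: 0.0853
gripper_force: 0.0
```

Call:
jog_arm --commands '[15,-33,0,0,0,-30,15,-33,0,0,0,-30,15,-33,0,0,0,-30,15,-33,0,0,0,-30,15,-33,0,0,0,-30,15,-33,0,0,0,-30,15,-33,0,0,0,-30,15,-33,0,0,0,-30]'

```text
clock: 1.7
tool_pos: [0.5278, -0.0276, 0.3036]
eef_rot: [0.001, 0.641, 0.767, -0.0]
ft_force: [-1.2, 0.3, -0.5]
finger_gap: 0.0851
gripper_force: 0.0
```

Call:
jog_arm --commands '[6,-17,0,0,0,-6,6,-17,0,0,0,-6,6,-17,0,0,0,-6,6,-17,0,0,0,-6,6,-17,0,0,0,-6,6,-17,0,0,0,-6,6,-17,0,0,0,-6]'

```text
clock: 2.4
tool_pos: [0.586, -0.1924, 0.3034]
eef_rot: [-0.001, 0.679, 0.734, 0.0]
ft_force: [-0.2, 1.5, -0.2]
finger_gap: 0.0851
gripper_force: 0.0
```

```bash
cat >> h.py <<'E'
from scipy.spatial.transform import Rotation as Rot
def wrist(capture,observe):
    s=observe();c=capture('wrist')
    q=s['eef_rot'];Rt=Rot.from_quat([q[1],q[2],q[3],q[0]]).as_matrix()
    T=np.eye(4);T[:3,:3]=Rt;T[:3,3]=s['tool_pos'];M=np.linalg.inv(T@c['hand_eye'])
    c['R']=M[:3,:3];c['t']=M[:3,3];c['tcp']=s['tool_pos'];c['Rt']=Rt;return c
E
python3 - <<'E'
from bench import *
from h import *
import pickle
c=wrist(capture,observe);pickle.dump(c,open('w1.pkl','wb'))
print(c['tcp'],c['Rt'],c['hand_eye'],-c['R'].T@c['t'],c['k1'])
cv2.imwrite('pics/w1.png',c['color'])
for p,s in blobs(c['color'],'red'): print(p,s,plane(c,p,.134))
E
```

```text
[ 0.58597027 -0.19240236  0.30340355] [[-7.81448128e-02  9.96941463e-01 -1.05215464e-03]
 [ 9.96941208e-01  7.81460517e-02  1.19279811e-03]
 [ 1.27137162e-03 -9.55725334e-04 -9.99998735e-01]] [[ 6.65302421e-04 -9.58725975e-01 -2.84330903e-01  7.32739626e-02]
 [ 9.99998964e-01  2.74887810e-04  1.41300029e-03  4.48394676e-04]
 [-1.27652098e-03 -2.84331549e-01  9.58725164e-01 -7.02875628e-02]
 [ 0.00000000e+00  0.00000000e+00  0.00000000e+00  1.00000000e+00]] [ 0.58076526 -0.11940132  0.37378375] 0.01015521350792957
[298.77461447 212.60498221] [283 197  33  33 843] [[ 0.60611772 -0.19276372  0.134     ]]
```

View pics/w1.png

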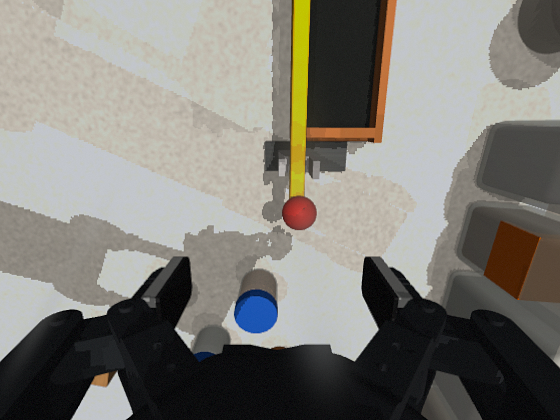

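Knob at wrist pixel (299,213), blue jar lid below at (257,312); the bar runs up from the knob and the trough's keeper-end corner shows near (310,130)–(380,140).

```bash
python3 - <<'E'
from h import *
import pickle
c=pickle.load(open('w1.pkl','rb'))
m=mask(c['color'],'yellow');m[:, :280]=0;m[:,320:]=0
P=[]
for r in (5,40,80,120,150,175):
    x=np.flatnonzero(m[r]); P.append([x.mean(),r])
X=plane(c,P,.104);print(X.round(4));
l=cv2.fitLine(X[:,:2].astype(np.float32),2,0,.01,.01).ravel();print(np.degrees(np.arctan2(l[0],l[1])))
# row scan colors for orange/dark edges
h=cv2.cvtColor(c['color'],cv2.COLOR_BGR2HSV)
o=cv2.inRange(h,(5,120,60),(15,255,255));o[:,400:]=0;o[:,:300]=0;o[180:]=0
for r in (10,60,100): x=np.flatnonzero(o[r]);x=x[x>330];print(r,x.min(),x.max(),plane(c,[[x.min()-.5,r],[x.max()+.5,r]],.062).round(4).tolist())
for q in (325,345,365): y=np.flatnonzero(o[:,q]);y=y[y>100];print(q,y.min(),y.max(),plane(c,[[q,y.min()-.5],[q,y.max()+.5]],.062).round(4).tolist())
E
```

```text
[[ 0.5938 -0.0284  0.104 ]
 [ 0.5956 -0.0531  0.104 ]
 [ 0.5979 -0.0834  0.104 ]
 [ 0.6003 -0.116   0.104 ]
 [ 0.6025 -0.1422  0.104 ]
 [ 0.6044 -0.1652  0.104 ]]
175.59637
10 386 394 [[0.6741, -0.0123, 0.062], [0.6824, -0.0116, 0.062]]
60 381 389 [[0.6772, -0.054, 0.062], [0.6859, -0.0533, 0.062]]
100 378 385 [[0.6808, -0.0902, 0.062], [0.6888, -0.0896, 0.062]]
325 127 140 [[0.6314, -0.1198, 0.062], [0.6332, -0.1338, 0.062]]
345 127 140 [[0.652, -0.1182, 0.062], [0.654, -0.1322, 0.062]]
365 128 140 [[0.6727, -0.1176, 0.062], [0.6749, -0.1305, 0.062]]
```

Call:
jog_arm --commands '[2,0,-5,0,0,0,2,0,-8,0,0,0,2,0,-10,0,0,0,2,0,-11,0,0,0,2,0,-11.6,0,0,0,2,0,-11.6,0,0,0,2,0,-11.6,0,0,0]'

```text
clock: 3.15
tool_pos: [0.6071, -0.194, 0.1895]
eef_rot: [0.001, 0.679, 0.734, 0.001]
ft_force: [0.9, 0.2, -0.4]
finger_gap: 0.0854
gripper_force: 0.0
```

Call:
jog_arm --commands '[0,0,0,0,0,0,0,0,0,0,0,0,0,0,0,0,0,0,0,0,0,0,0,0,0,0,0,0,0,0,0,0,0,0,0,0,0,0,0,0,0,0,0,0,0,0,0,0]' --claw 1 --newtons 50

```text
clock: 3.95
tool_pos: [0.6065, -0.1942, 0.1885]
eef_rot: [0.0, 0.679, 0.734, 0.0]
ft_force: [-0.8, 0.3, 5.1]
finger_gap: 0.0273
gripper_force: 49.2
```

Call:
jog_arm --commands '[0,0,0,0,0,0,0,0,-0.3,0,0,0,0,0,-0.5,0,0,0,0,0,-0.5,0,0,0]' --claw 4.5

```text
clock: 4.35
tool_pos: [0.6057, -0.1938, 0.1817]
eef_rot: [-0.001, 0.679, 0.734, -0.0]
ft_force: [0.6, 1.0, -0.6]
finger_gap: 0.0451
gripper_force: 0.0
```

Call:
jog_arm --commands '[0,0,0,0,0,0,0,0,0,0,0,0,0,0,0,0,0,0,0,0,0,0,0,0,0,0,0,0,0,0,0,0,0,0,0,0]' --claw 1 --newtons 50

```text
clock: 4.95
tool_pos: [0.6061, -0.194, 0.1827]
eef_rot: [-0.0, 0.679, 0.734, -0.0]
ft_force: [-0.0, 0.5, -2.1]
finger_gap: 0.0276
gripper_force: 49.2
```

```bash
cat >> h.py <<'E'
A=np.radians(4.4);XR=np.array([np.cos(A),np.sin(A)]);YR=np.array([-np.sin(A),np.cos(A)]);O=np.array([.6346,.0349])
def rk(x,y): return O+x*XR+y*YR
def knob(s,l):
    r=.425*np.cos(l)-.04*np.sin(l); return np.r_[rk(-.046,.2)-r*np.sin(s)*XR-r*np.cos(s)*YR,.094+.425*np.sin(l)+.04*np.cos(l)]
E
python3 - <<'E'
from h import *
k=knob(0,0)
for l in(.03,.06,.09,.12): print(l,((knob(0,l)-k)*100).round(1))
for s in np.arange(1,8)*.065: print(round(s,3),((knob(s,.12)-knob(0,.12))*100).round(1),np.degrees(-s).round(1))
E
```

```text
0.03 [-0.   0.1  1.3]
0.06 [-0.   0.3  2.5]
0.09 [-0.   0.5  3.8]
0.12 [-0.1  0.8  5.1]
0.065 [-2.7 -0.1  0. ] -3.7
0.13 [-5.4 -0.1  0. ] -7.4
0.195 [-8.1  0.2  0. ] -11.2
0.26 [-10.8   0.6   0. ] -14.9
0.325 [-13.4   1.2   0. ] -18.6
0.39 [-16.1   1.9   0. ] -22.3
0.455 [-18.6   2.8   0. ] -26.1
```

Call:
jog_arm --commands '[0,0.1,1.3,0,0,0,0,0.3,2.5,0,0,0,0,0.5,3.8,0,0,0,-0.1,0.8,5.1,0,0,0,-0.1,0.8,5.1,0,0,0,-0.1,0.8,5.1,0,0,0]'

```text
clock: 5.55
tool_pos: [0.6056, -0.1858, 0.2351]
eef_rot: [0.001, 0.679, 0.734, 0.0]
ft_force: [0.6, 1.6, -2.5]
finger_gap: 0.0275
gripper_force: 49.4
```

```bash
python3 - <<'E'
from bench import *
from h import *
t=capture('top');s=capture('side')
for c,n in((t,[336,173]),(s,[372,223])): print([b[0].round(1) for b in blobs(c['color'],'red') if abs(b[0]-n).max()<40])
cv2.imwrite('pics/lift.png',cv2.resize(s['color'][130:290,220:430],None,fx=3,fy=3))
E
```

```text
[]
[]
```

View pics/lift.png

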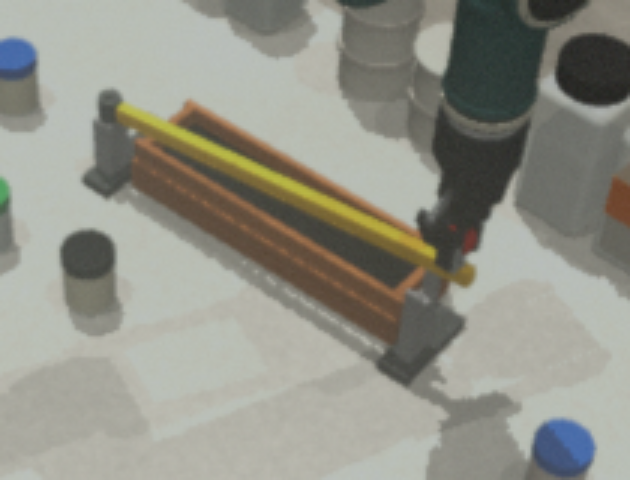

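The bar is lifted clear, and the knob is held in the fingers at crop pixel (465,238). Next I swing it open.

Call:
jog_arm --commands '[-2.7,-0.1,0,0,0,-3.7,-5.4,-0.1,0,0,0,-7.4,-8.1,0.2,0,0,0,-11.2,-10.8,0.6,0,0,0,-14.9,-13.4,1.2,0,0,0,-18.6,-16.1,1.9,0,0,0,-22.3,-18.6,2.8,0,0,0,-26.1,-18.6,2.8,0,0,0,-26.1]'

```text
clock: 6.45
tool_pos: [0.4162, -0.1567, 0.2327]
eef_rot: [-0.001, 0.828, 0.56, -0.0]
ft_force: [1.4, 3.6, -2.7]
finger_gap: 0.0274
gripper_force: 49.5
```

Call:
jog_arm --commands '[0,-0.1,-1.3,0,0,0,0,-0.3,-2.5,0,0,0,0.1,-0.5,-3.8,0,0,0,0.1,-0.6,-4.7,0,0,0,0.1,-0.6,-4.7,0,0,0]'

```text
clock: 6.95
tool_pos: [0.4193, -0.1656, 0.1842]
eef_rot: [-0.001, 0.827, 0.562, -0.002]
ft_force: [-2.6, -5.8, -0.0]
finger_gap: 0.0277
gripper_force: 49.7
```

Call:
jog_arm --commands '[0,0,0,0,0,0,0,0,0,0,0,0,0,0,0,0,0,0,0,0,5,0,0,0,0,0,10,0,0,0,0,0,12,0,0,10,0,0,12,0,0,20,0,0,12,0,0,26]' --claw 6

```text
clock: 7.75
tool_pos: [0.4212, -0.1642, 0.3087]
eef_rot: [0.002, 0.679, 0.734, 0.001]
ft_force: [-0.2, -0.2, 0.4]
finger_gap: 0.0601
gripper_force: 0.0
```

```bash
python3 - <<'E'
from bench import *
from h import *
import pickle
t=capture('top');w=wrist(capture,observe)
print(w['tcp'])
for n,c in(('t',t),('w',w)):
    for p,s in blobs(c['color'],'red'): 
        if s[4]>20: print(n,p.round(1),s[4],plane(c,p,.134)[0])
    for j in jars(c): print(n,*j)
print(knob(.455,0))
cv2.imwrite('pics/t2.png',t['color'])
E
```

```text
[ 0.42085365 -0.16404899  0.30791754]
t [379.  186.9] 183 [15 15] [ 0.5679 -0.3457  0.066 ]
t [166.9 189.3] 180 [15 15] [0.5717 0.3866 0.066 ]
t [408.3 204.5] 186 [16 16] [ 0.5049 -0.4442  0.066 ]
t [178.6 223.1] 187 [16 15] [0.4534 0.3439 0.066 ]
t [385.4 224. ] 190 [16 15] [ 0.4388 -0.3619  0.066 ]
w [273.6 208.2] 816 [ 0.41962768 -0.16385574  0.134     ]
[ 0.41645907 -0.16418324  0.134     ]
```

View pics/t2.png

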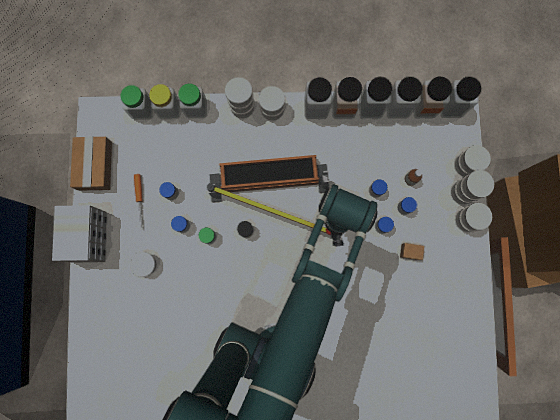

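The bar is well open: the knob is now at px (335,238), about 0.45 rad. The jars have not moved. Next is the first jar, at (0.567,-0.346).

Call:
jog_arm --commands '[14.5,-18.3,-5,0,0,0,14.5,-18.3,-5,0,0,0,14.5,-18.3,-5,0,0,0,14.5,-18.3,-5,0,0,0,14.5,-18.3,-5,0,0,0,14.5,-18.3,-5,0,0,0]' --claw 8.5

```text
clock: 8.45
tool_pos: [0.5668, -0.3501, 0.2533]
eef_rot: [-0.001, 0.683, 0.73, -0.0]
ft_force: [0.3, 0.3, 0.1]
finger_gap: 0.0849
gripper_force: 0.0
```

```bash
cat > look.py <<'E'
from bench import *
from h import *
import pickle,sys
t=capture('top');w=wrist(capture,observe);pickle.dump((t,w),open('last.pkl','wb'))
print('tcp',w['tcp'].round(4))
for j in jars(t): print('t',j[0],j[1],j[3])
# wrist: lid top circle: per blob, min enclosing of blob, report centroid cast at lid top and bbox
def lid(c,s0,p):
    pass
for p,s in blobs(w['color'],'blue',300): print('w',p.round(1),s,plane(w,p,.069)[0].round(4),'d',((plane(w,p,.069)[0]-w['tcp'])[:2]*100).round(1))
E
python3 look.py; python3 - <<'E'
from h import *
import pickle
t,w=pickle.load(open('last.pkl','rb'));cv2.imwrite('pics/w3.png',w['color'])
print('amber',plane(t,[[413.5,174]],.11),'black',plane(t,[[245,228]],.07),'green',plane(t,[[206,234.8]],.07))
E
```

```text
tcp [ 0.5657 -0.3483  0.2542]
t [166.9 189.3] 181 [0.5716 0.3866 0.066 ]
t [384.1 183.9] 15 [ 0.5782 -0.3637  0.066 ]
t [178.6 223.1] 189 [0.4536 0.3441 0.066 ]
w [283.7 202.2] [ 255  173   59   59 2626] [ 0.5724 -0.3446  0.069 ] d [0.7 0.4]
w [143.6 209.5] [ 113  181   63   58 2810] [ 0.4445 -0.3603  0.069 ] d [-12.1  -1.2]
w [215.  291.8] [ 189  266   53   52 2156] [ 0.5106 -0.4421  0.069 ] d [-5.5 -9.4]
amber [[ 0.60209249 -0.45605557  0.11      ]] black [[0.4327673 0.1163785 0.07     ]] green [[0.41163939 0.24905944 0.07      ]]
```

View pics/w3.png

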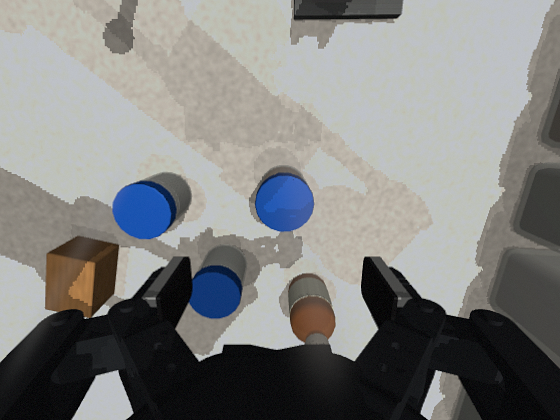

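The wrist view shows jar lids at (284,202), (144,210) and (215,292). The amber bottle is at (312,310) and the carton at (80,275).

Call:
jog_arm --commands '[0.7,0.4,-4,0,0,0,0.7,0.4,-8,0,0,0,0.7,0.4,-11.5,0,0,0,0.7,0.4,-14,0,0,0,0.7,0.4,-15.6,0,0,0,0.7,0.4,-15.6,0,0,0]'

```text
clock: 9.15
tool_pos: [0.5704, -0.3412, 0.0988]
eef_rot: [-0.002, 0.681, 0.732, -0.0]
ft_force: [-0.4, 0.5, -0.3]
finger_gap: 0.0847
gripper_force: 0.0
```

Call:
jog_arm --commands '[0,0,0,0,0,0,0,0,0,0,0,0,0,0,0,0,0,0,0,0,0,0,0,0,0,0,0,0,0,0,0,0,0,0,0,0]' --claw 4 --newtons 40

```text
clock: 9.75
tool_pos: [0.5737, -0.3439, 0.1037]
eef_rot: [0.002, 0.681, 0.732, 0.0]
ft_force: [-1.2, 0.8, 6.2]
finger_gap: 0.0532
gripper_force: 42.7
```

Call:
jog_arm --commands '[0,0,4,0,0,0,0,0,8.5,0,0,0,1,4,11,0,0,0,2,8.5,12,0,0,0,3.3,13,12,0,0,0,4.6,17.5,12,0,0,0,5.9,22,12,0,0,0,7,25.9,12,0,0,0]'

```text
clock: 10.55
tool_pos: [0.6426, -0.0819, 0.2216]
eef_rot: [0.0, 0.681, 0.732, 0.0]
ft_force: [0.7, -1.0, -1.7]
finger_gap: 0.0536
gripper_force: 43.8
```

```bash
cat > ov.py <<'E'
from bench import *
from h import *
import sys
s=observe();g=rk(0,float(sys.argv[1]))
w=wrist(capture,observe);s=observe()
print(s['tool_pos'].round(4),s['finger_gap'],s['ft_force'].round(1),'to go cm',((g-s['tool_pos'][:2])*100).round(2))
q=s['eef_rot'];Rt=Rot.from_quat([q[1],q[2],q[3],q[0]]).as_matrix();print('tool y deg',np.degrees(np.arctan2(Rt[1,1],Rt[0,1])).round(2),'z',Rt[:,2].round(4))
cv2.imwrite(f'pics/ov{int(s["clock"]*100)}.png',w['color'])
for p,a in blobs(w['color'],'blue',300): print('w',p.round(1),a,plane(w,p,float(sys.argv[2]))[0].round(4))
E
python3 ov.py -.12 .19
```

```text
[ 0.644  -0.076   0.2214] 0.05331916936950847 [ 1.1  4.1 -2.3] to go cm [-0.02 -0.87]
tool y deg 4.24 z [ 0.0023  0.0052 -1.    ]
w [276.3 296.7] [  212   238   130   112 11575] [ 0.6428 -0.0761  0.19  ]
```

Call:
jog_arm --commands '[0,-0.2,-2,0,0,0,0,-0.2,-4,0,0,0,0,-0.2,-4,0,0,0,0,-0.2,-4,0,0,0]'

```text
clock: 11.0
tool_pos: [0.6417, -0.0862, 0.1805]
eef_rot: [-0.001, 0.681, 0.732, -0.0]
ft_force: [-0.0, -0.3, -1.6]
finger_gap: 0.0531
gripper_force: 43.6
```

```bash
python3 ov.py -.12 .15
```

```text
[ 0.6425 -0.0864  0.1816] 0.05301492602073416 [-0.   0.4 -1.2] to go cm [0.13 0.17]
tool y deg 4.07 z [ 6.e-04 -1.e-04 -1.e+00]
w [276.3 296.7] [  212   238   130   112 11598] [ 0.6418 -0.0797  0.15  ]
```

Call:
jog_arm --commands '[0.1,0.1,-1.5,0,0,0,0.1,0.1,-2.6,0,0,0,0.1,0.1,-3.2,0,0,0,0.1,0.1,-3.6,0,0,0,0.1,0.1,-3.6,0,0,0]'

```text
clock: 11.55
tool_pos: [0.6431, -0.0852, 0.1447]
eef_rot: [-0.0, 0.681, 0.732, -0.0]
ft_force: [-0.4, 0.5, -1.4]
finger_gap: 0.053
gripper_force: 43.6
```

Call:
jog_arm --commands '[0,0,-0.2,0,0,0,0,0,-0.4,0,0,0,0,0,-0.4,0,0,0]'

```text
clock: 11.85
tool_pos: [0.6437, -0.0857, 0.144]
eef_rot: [0.001, 0.681, 0.732, -0.0]
ft_force: [-6.0, -1.2, 14.2]
finger_gap: 0.0532
gripper_force: 45.0
```

Call:
jog_arm --commands '[0,0,0.2,0,0,0,0,0,0.2,0,0,0,0,0,0.2,0,0,0,0,0,1.5,0,0,0,0,0,4,0,0,0,0,0,8,0,0,0,0,0,12,0,0,0,0,0,12,0,0,0]' --claw 7

```text
clock: 12.65
tool_pos: [0.6471, -0.0856, 0.2698]
eef_rot: [0.006, 0.681, 0.732, 0.004]
ft_force: [0.9, -0.2, 0.8]
finger_gap: 0.0704
gripper_force: 0.0
```

```bash
python3 ov.py -.12 .110;python3 look.py | grep t
```

```text
[ 0.6457 -0.0854  0.2665] 0.06983046319586408 [-0.4 -0.4 -0.4] to go cm [-0.19  0.06]
tool y deg 4.1 z [ 0.0092 -0.0015 -1.    ]
w [269.3 215.8] [ 238  184   64   64 3197] [ 0.6443 -0.0883  0.11  ]
w [104.4 407.4] [ 89 390  27  30 448] [ 0.4899 -0.3051  0.11  ]
tcp [ 0.6443 -0.0851  0.2636]
t [299.8 164.9] 54 [ 0.6496 -0.0743  0.066 ]
t [166.9 189.3] 180 [0.5717 0.3866 0.066 ]
t [408.3 204.5] 185 [ 0.505  -0.4443  0.066 ]
t [178.6 223.1] 188 [0.4534 0.3441 0.066 ]
t [385.4 224. ] 190 [ 0.4388 -0.3619  0.066 ]
```

Call:
jog_arm --commands '[-20.1,-27.5,-1.5,0,0,0,-20.1,-27.5,-1.5,0,0,0,-20.1,-27.5,-1.5,0,0,0,-20.1,-27.5,-1.5,0,0,0,-20.1,-27.5,-1.5,0,0,0,-20.1,-27.5,-1.5,0,0,0,-20.1,-27.5,-1.5,0,0,0,-20.1,-27.5,-1.5,0,0,0]' --claw 8.5

```text
clock: 13.6
tool_pos: [0.4383, -0.3627, 0.2433]
eef_rot: [-0.002, 0.683, 0.73, -0.001]
ft_force: [1.1, 0.6, -0.9]
finger_gap: 0.0848
gripper_force: 0.0
```

```bash
python3 look.py
```

```text
tcp [ 0.4398 -0.361   0.2436]
t [304.8 164.7] 196 [ 0.65   -0.0918  0.066 ]
t [166.8 189.3] 180 [0.5716 0.3868 0.066 ]
t [178.6 223.2] 186 [0.4533 0.3441 0.066 ]
t [389.5 227. ] 46 [ 0.4285 -0.3753  0.066 ]
w [279.7 209.1] [ 250  179   61   60 2816] [ 0.443  -0.3608  0.069 ] d [0.3 0. ]
w [341.5 295.8] [ 316  267   52   55 2082] [ 0.5087 -0.4438  0.069 ] d [ 6.9 -8.3]
```

Call:
jog_arm --commands '[0.3,0,-4,0,0,0,0.3,0,-8,0,0,0,0.3,0,-11,0,0,0,0.3,0,-13.3,0,0,0,0.3,0,-14.5,0,0,0,0.3,0,-14.5,0,0,0]'

```text
clock: 14.3
tool_pos: [0.4446, -0.3577, 0.0983]
eef_rot: [-0.003, 0.681, 0.733, 0.0]
ft_force: [-0.5, 1.1, -0.1]
finger_gap: 0.0848
gripper_force: 0.0
```

Call:
jog_arm --commands '[0,0,0,0,0,0,0,0,0,0,0,0,0,0,0,0,0,0,0,0,0,0,0,0,0,0,0,0,0,0,0,0,0,0,0,0]' --claw 4 --newtons 40

```text
clock: 14.9
tool_pos: [0.4464, -0.361, 0.1029]
eef_rot: [0.002, 0.681, 0.732, 0.0]
ft_force: [-0.3, 2.2, 6.0]
finger_gap: 0.053
gripper_force: 42.7
```

Call:
jog_arm --commands '[0,0,4.5,0,0,0,0,0,9,0,0,0,1.5,2.6,13,0,0,0,4,7,14,0,0,0,6.5,11.3,14,0,0,0,9,15.6,14,0,0,0,11.4,19.9,14,0,0,0,13.8,24,14,0,0,0]'

```text
clock: 15.7
tool_pos: [0.5835, -0.1181, 0.2408]
eef_rot: [-0.0, 0.681, 0.732, 0.0]
ft_force: [0.3, -0.5, -1.8]
finger_gap: 0.0535
gripper_force: 43.5
```

Call:
jog_arm --commands '[2.5,4.3,0,0,0,0,5,8.7,0,0,0,0,5.5,9.5,0,0,0,0,5.5,9.5,-3,0,0,0,5.5,9.5,-6,0,0,0,5.5,9.5,-6,0,0,0]'

```text
clock: 16.3
tool_pos: [0.6341, -0.025, 0.1752]
eef_rot: [-0.004, 0.681, 0.732, -0.004]
ft_force: [-1.5, -0.0, -3.2]
finger_gap: 0.0532
gripper_force: 43.5
```

```bash
python3 ov.py -.061 .15
```

```text
[ 0.6356 -0.0253  0.1777] 0.053089579517779734 [-1.1  0.5 -2.7] to go cm [ 0.37 -0.06]
tool y deg 4.08 z [-7.3e-03  4.0e-04 -1.0e+00]
w [276.4 296.4] [  211   238   131   112 11740] [ 0.6337 -0.0149  0.15  ]
```

Call:
jog_arm --commands '[0.1,0,0,0,0,0,0.1,0,-1.5,0,0,0,0.1,0,-2.6,0,0,0,0.1,0,-3.3,0,0,0,0.1,0,-3.7,0,0,0,0.1,0,-3.7,0,0,0]'

```text
clock: 16.95
tool_pos: [0.639, -0.0251, 0.1435]
eef_rot: [-0.0, 0.681, 0.732, -0.0]
ft_force: [-0.5, 0.1, -1.2]
finger_gap: 0.0531
gripper_force: 43.7
```

Call:
jog_arm --commands '[0,-0.1,-0.2,0,0,0,0,-0.1,-0.4,0,0,0,0,-0.1,-0.4,0,0,0]'

```text
clock: 17.25
tool_pos: [0.6397, -0.0256, 0.1429]
eef_rot: [0.0, 0.681, 0.732, 0.001]
ft_force: [-6.2, 2.5, 12.8]
finger_gap: 0.0533
gripper_force: 44.9
```

Call:
jog_arm --commands '[0,0,0.2,0,0,0,0,0,0.2,0,0,0,0,0,0.2,0,0,0,0,0,1.5,0,0,0,0,0,4,0,0,0,0,0,8,0,0,0,0,0,12,0,0,0,0,0,12,0,0,0]' --claw 7

```text
clock: 18.05
tool_pos: [0.6432, -0.0264, 0.2687]
eef_rot: [0.005, 0.681, 0.732, 0.004]
ft_force: [0.8, 0.1, 0.3]
finger_gap: 0.0696
gripper_force: 0.0
```

```bash
python3 ov.py -.061 .110;python3 look.py | grep t
```

```text
[ 0.6418 -0.0263  0.2655] 0.06987155281353927 [ 0.2 -0.6  0.1] to go cm [-0.25  0.04]
tool y deg 4.1 z [ 9.3e-03 -8.0e-04 -1.0e+00]
w [269.6 211.7] [ 237  180   66   64 3281] [ 0.6404 -0.0249  0.11  ]
w [269.2 278.4] [ 240  249   60   59 2778] [ 0.6441 -0.0868  0.11  ]
tcp [ 0.6403 -0.0262  0.2625]
t [299.1 163.6] 34 [ 0.6542 -0.0721  0.066 ]
t [310.5 163.7] 34 [ 0.6531 -0.1114  0.066 ]
t [280.8 167.1] 50 [ 0.6429 -0.0084  0.066 ]
t [292.9 166.2] 19 [ 0.6453 -0.0503  0.066 ]
t [166.9 189.3] 178 [0.5716 0.3866 0.066 ]
t [408.4 204.4] 182 [ 0.5053 -0.4445  0.066 ]
t [178.6 223.1] 187 [0.4534 0.3439 0.066 ]
```

Call:
jog_arm --commands '[-12,-38,-1,0,0,40,-12,-38,-1,0,0,40,-12,-38,-1,0,0,40,-12,-38,-1,0,0,40,-12,-38,-1,0,0,40,-12,-38,-1,0,0,40,-12,-38,-1,0,0,40,-12,-38,-1,0,0,40]' --claw 8.5

```text
clock: 19.0
tool_pos: [0.5195, -0.4003, 0.2475]
eef_rot: [-0.002, 0.39, 0.921, 0.001]
ft_force: [0.4, -0.7, -0.3]
finger_gap: 0.0849
gripper_force: 0.0
```

Call:
jog_arm --commands '[-1.1,-3.7,-1,0,0,5,-1.1,-3.7,-1,0,0,5,-1.1,-3.7,-1,0,0,5]'

```text
clock: 19.3
tool_pos: [0.5089, -0.4362, 0.2372]
eef_rot: [-0.002, 0.351, 0.936, 0.001]
ft_force: [0.5, -0.3, -0.6]
finger_gap: 0.0853
gripper_force: 0.0
```

```bash
python3 look.py;python3 - <<'E'
from h import *
import pickle
t,w=pickle.load(open('last.pkl','rb'));cv2.imwrite('pics/w4.png',w['color'])
E
```

```text
tcp [ 0.5097 -0.4354  0.238 ]
t [304.8 164.7] 197 [ 0.6502 -0.0916  0.066 ]
t [286.3 166. ] 198 [ 0.6463 -0.0275  0.066 ]
t [166.8 189.4] 183 [0.5714 0.3868 0.066 ]
t [178.6 223.2] 187 [0.4533 0.344  0.066 ]
w [266.2 215.3] [ 236  185   61   61 2906] [ 0.5083 -0.444   0.069 ] d [-0.1 -0.9]
```

View pics/w4.png

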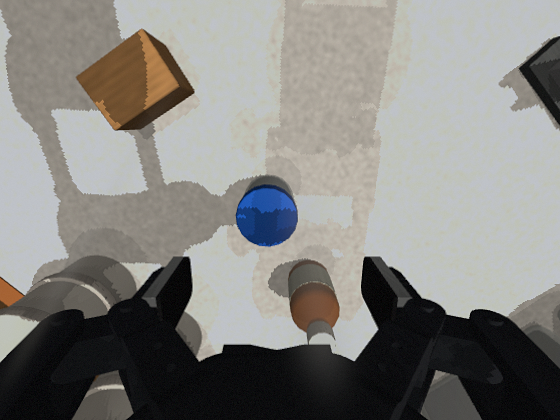

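The jar lid is at (266,215), between the finger directions. The amber bottle is below it, with its near base edge at about (303,262). I check that clearance before going down.

```bash
python3 - <<'E'
from h import *
import pickle
t,w=pickle.load(open('last.pkl','rb'))
J=np.array([.5083,-.444])
for p,z in(((303,262),0),((290,290),.05),((322,300),.1),((320,332),.11)):
    X=plane(w,p,z)[0]; print(p,z,X.round(4),'tool xy rel jar',((X[:2]-J)@w['Rt'][:2,:2]).round(4))
d=w['depth'];print(d[300,312],d[265,303])
E
```

```text
(303, 262) 0 [ 0.5947 -0.4659  0.    ] tool xy rel jar [-0.0796  0.0401]
(290, 290) 0.05 [ 0.5877 -0.483   0.05  ] tool xy rel jar [-0.0855  0.0226]
(322, 300) 0.1 [ 0.5866 -0.4505  0.1   ] tool xy rel jar [-0.0634  0.0465]
(320, 332) 0.11 [ 0.6027 -0.4673  0.11  ] tool xy rel jar [-0.0865  0.0443]
0.2678569 0.32116944
```

Call:
jog_arm --commands '[-0.1,-0.9,-4,0,0,0,-0.1,-0.9,-8,0,0,0,-0.1,-0.9,-11,0,0,0,-0.1,-0.9,-13,0,0,0,-0.1,-0.9,-14,0,0,0,-0.1,-0.9,-14,0,0,0]'

```text
clock: 20.0
tool_pos: [0.5092, -0.4432, 0.0984]
eef_rot: [-0.002, 0.349, 0.937, 0.001]
ft_force: [-1.2, 0.7, -0.2]
finger_gap: 0.0848
gripper_force: 0.0
```

Call:
jog_arm --commands '[0,0,0,0,0,0,0,0,0,0,0,0,0,0,0,0,0,0,0,0,0,0,0,0,0,0,0,0,0,0,0,0,0,0,0,0]' --claw 4 --newtons 40

```text
clock: 20.6
tool_pos: [0.5106, -0.4463, 0.1025]
eef_rot: [0.002, 0.349, 0.937, -0.001]
ft_force: [1.0, 0.2, 6.9]
finger_gap: 0.0532
gripper_force: 42.6
```

Call:
jog_arm --commands '[0,0,4.5,0,0,0,0,0,9,0,0,0,0.5,2,13,0,0,-6,1.6,6.5,15,0,0,-13,2.8,11,15,0,0,-20,4,15.5,15,0,0,-27,5.2,20,15,0,0,-34,6.4,24.6,15,0,0,-41]'

```text
clock: 21.4
tool_pos: [0.5731, -0.1977, 0.25]
eef_rot: [-0.0, 0.658, 0.753, -0.0]
ft_force: [0.8, -0.3, -1.2]
finger_gap: 0.0532
gripper_force: 42.9
```

Call:
jog_arm --commands '[1.2,4.6,0,0,0,-4,2.4,9.2,0,0,0,-4,3.6,13.8,0,0,0,-4,4.7,18.4,0,0,0,-4,6,22.5,0,0,0,-4,6,23.5,-3,0,0,-4,6,23.5,-7,0,0,-4,6,23.5,-7,0,0,-4]'

```text
clock: 22.2
tool_pos: [0.6285, 0.0363, 0.1733]
eef_rot: [-0.005, 0.681, 0.732, -0.005]
ft_force: [-1.0, 0.3, -3.2]
finger_gap: 0.0533
gripper_force: 43.0
```

```bash
python3 ov.py .001 .15
```

```text
[0.6302 0.0358 0.1762] 0.0529237704385462 [-0.3  0.4 -2.6] to go cm [0.43 0.01]
tool y deg 4.12 z [-9.e-03 -3.e-04 -1.e+00]
w [276.6 292.4] [  210   230   132   123 12618] [0.628  0.0494 0.15  ]
```

Call:
jog_arm --commands '[0.1,0,0,0,0,0,0.1,0,-1.5,0,0,0,0.1,0,-2.6,0,0,0,0.1,0,-3.3,0,0,0,0.1,0,-3.7,0,0,0,0.1,0,-3.7,0,0,0]'

```text
clock: 22.85
tool_pos: [0.6343, 0.0355, 0.1429]
eef_rot: [-0.0, 0.681, 0.732, -0.0]
ft_force: [0.1, -0.5, -2.0]
finger_gap: 0.0534
gripper_force: 43.4
```

Call:
jog_arm --commands '[0,0,-0.2,0,0,0,0,0,-0.4,0,0,0,0,0,-0.4,0,0,0]'

```text
clock: 23.15
tool_pos: [0.6347, 0.0357, 0.1424]
eef_rot: [0.0, 0.681, 0.732, 0.0]
ft_force: [-8.4, 0.1, 15.7]
finger_gap: 0.0531
gripper_force: 44.7
```

Call:
jog_arm --commands '[0,0,0.2,0,0,0,0,0,0.2,0,0,0,0,0,0.2,0,0,0,0,0,1.5,0,0,0,0,0,4,0,0,0,0,0,8,0,0,0,0,0,12,0,0,0,0,0,12,0,0,0]' --claw 7

```text
clock: 23.95
tool_pos: [0.6383, 0.0358, 0.2678]
eef_rot: [0.005, 0.681, 0.732, 0.005]
ft_force: [0.3, -0.5, 1.8]
finger_gap: 0.0699
gripper_force: 0.0
```

```bash
python3 ov.py .001 .110;python3 look.py | grep t
```

```text
[0.6369 0.0358 0.2645] 0.06971082352510603 [ 0.4 -0.4  0.9] to go cm [-0.23  0.01]
tool y deg 4.1 z [ 9.1e-03  2.0e-04 -1.0e+00]
w [269.4 209.1] [ 237  177   66   65 3327] [0.6352 0.04   0.11  ]
w [270.6 298.6] [ 240  248   61  102 4692] [ 0.6418 -0.0443  0.11  ]
tcp [0.6354 0.0357 0.2617]
t [304.8 164.7] 196 [ 0.6501 -0.0915  0.066 ]
t [290.5 165.2] 76 [ 0.6492 -0.0421  0.066 ]
t [273.  168.3] 35 [0.6389 0.0186 0.066 ]
t [260.9 169. ] 34 [0.6372 0.0606 0.066 ]
t [166.9 189.3] 181 [0.5716 0.3866 0.066 ]
t [178.6 223.1] 187 [0.4534 0.3439 0.066 ]
```

Call:
jog_arm --commands '[-17.9,30.8,-2,0,0,0,-17.9,30.8,-2,0,0,0,-17.9,30.8,-2,0,0,0,-17.9,30.8,-2,0,0,0,-17.9,30.8,-2,0,0,0,-17.9,30.8,-2,0,0,0,-17.9,30.8,-2,0,0,0,-17.9,30.8,-2,0,0,0]' --claw 8.5

```text
clock: 24.9
tool_pos: [0.4513, 0.3468, 0.2364]
eef_rot: [-0.001, 0.68, 0.734, -0.002]
ft_force: [0.4, -0.4, 0.1]
finger_gap: 0.0851
gripper_force: 0.0
```

```bash
python3 look.py;python3 - <<'E'
from h import *
import pickle
t,w=pickle.load(open('last.pkl','rb'))
for p,s in blobs(t['color'],'blue'): X=plane(t,p,.106)[0][:2]-O; print((X@XR).round(4),(X@YR).round(4),s[4])
E
```

```text
tcp [0.4521 0.3458 0.2366]
t [304.8 164.7] 197 [ 0.65   -0.0916  0.066 ]
t [286.2 166. ] 201 [ 0.6463 -0.0272  0.066 ]
t [266.9 167.9] 205 [0.6407 0.0397 0.066 ]
t [168.1 188.2] 135 [0.5754 0.3823 0.066 ]
t [181.6 220.9] 80 [0.4608 0.3337 0.066 ]
w [427.9 172.4] [ 391  141   73   66 3615] [0.5739 0.3882 0.069 ] d [12.2  4.2]
w [281.3 211.7] [ 251  181   62   62 2975] [0.4565 0.3452 0.069 ] d [ 0.4 -0.1]
-0.0036 -0.1246 197
-0.0024 -0.0616 201
-0.0028 0.0039 205
-0.0407 0.3421 135
-0.1558 0.3034 80
```

Call:
jog_arm --commands '[0.4,-0.1,-4,0,0,0,0.4,-0.1,-8,0,0,0,0.4,-0.1,-11,0,0,0,0.4,-0.1,-13,0,0,0,0.4,-0.1,-13.8,0,0,0,0.4,-0.1,-13.8,0,0,0]'

```text
clock: 25.6
tool_pos: [0.459, 0.3408, 0.0992]
eef_rot: [-0.0, 0.682, 0.731, -0.002]
ft_force: [-0.6, -0.3, 0.3]
finger_gap: 0.0846
gripper_force: 0.0
```

Call:
jog_arm --commands '[0,0,0,0,0,0,0,0,0,0,0,0,0,0,0,0,0,0,0,0,0,0,0,0,0,0,0,0,0,0,0,0,0,0,0,0]' --claw 4 --newtons 40

```text
clock: 26.2
tool_pos: [0.4605, 0.3434, 0.1029]
eef_rot: [0.001, 0.681, 0.732, 0.002]
ft_force: [0.8, -2.1, 5.8]
finger_gap: 0.0533
gripper_force: 42.7
```

```bash
python3 ov.py .061 .069
```

```text
[0.4605 0.3433 0.1029] 0.05315702435067719 [-0.  -1.3  6.4] to go cm [ 16.94 -24.76]
tool y deg 4.12 z [ 0.0029  0.0015 -1.    ]
w [530.5 222. ] [ 488  154   72  136 6849] [0.5547 0.387  0.069 ]
w [276. 294.] [  211   233   131   117 12019] [0.4607 0.3489 0.069 ]
```

Call:
jog_arm --commands '[0,0,4.5,0,0,0,0,0,9,0,0,0,0,0,13.5,0,0,0,2.2,-3.3,15.5,0,0,0,4.8,-7,15.5,0,0,0,7.5,-11,15.5,0,0,0,10.2,-15,15.5,0,0,0,12.9,-18.9,15.5,0,0,0]'

```text
clock: 27.05
tool_pos: [0.5887, 0.1521, 0.256]
eef_rot: [-0.0, 0.681, 0.732, 0.0]
ft_force: [1.1, 0.9, -2.1]
finger_gap: 0.053
gripper_force: 43.3
```

Call:
jog_arm --commands '[2.2,-3.3,0,0,0,0,4.1,-6,0,0,0,0,4.1,-6,-2,0,0,0,4.1,-6,-5,0,0,0,4.1,-6,-7.5,0,0,0,4.1,-6,-7.5,0,0,0,4.1,-6,-7.5,0,0,0]'

```text
clock: 27.75
tool_pos: [0.6288, 0.0937, 0.1805]
eef_rot: [-0.001, 0.681, 0.732, -0.001]
ft_force: [0.1, 0.8, -1.5]
finger_gap: 0.053
gripper_force: 43.3
```

```bash
python3 ov.py .060 .15
```

```text
[0.6298 0.0939 0.182 ] 0.05309628155537625 [-0.1  0.2 -2.1] to go cm [0.02 0.08]
tool y deg 4.12 z [ 1.1e-03  1.0e-04 -1.0e+00]
w [276.3 293.4] [  211   233   131   117 12264] [0.6288 0.1017 0.15  ]
```

Call:
jog_arm --commands '[0.1,0.1,-1.5,0,0,0,0.1,0.1,-2.6,0,0,0,0.1,0.1,-3.4,0,0,0,0.1,0.1,-3.9,0,0,0,0.1,0.1,-4.2,0,0,0,0.1,0.1,-4.2,0,0,0]'

```text
clock: 28.4
tool_pos: [0.6299, 0.0947, 0.1428]
eef_rot: [-0.001, 0.681, 0.732, -0.001]
ft_force: [-12.0, -1.6, 19.4]
finger_gap: 0.0531
gripper_force: 45.3
```

Call:
jog_arm --commands '[0,0,0.1,0,0,0,0,0,0.1,0,0,0,0,0,0.1,0,0,0,0,0,1.5,0,0,0,0,0,4,0,0,0,0,0,8,0,0,0,0,0,12,0,0,0,0,0,12,0,0,0]' --claw 7

```text
clock: 29.2
tool_pos: [0.6343, 0.0952, 0.2679]
eef_rot: [0.004, 0.681, 0.732, 0.005]
ft_force: [1.0, 0.3, 0.2]
finger_gap: 0.07
gripper_force: 0.0
```

Call:
jog_arm --commands '[-5.8,28.9,-2,0,0,0,-5.8,28.9,-2,0,0,0,-5.8,28.9,-2,0,0,0,-5.8,28.9,-2,0,0,0,-5.8,28.9,-2,0,0,0,-5.8,28.9,-2,0,0,0,-5.8,28.9,-2,0,0,0]' --claw 8.5

```text
clock: 29.9
tool_pos: [0.5702, 0.3891, 0.2384]
eef_rot: [-0.001, 0.679, 0.734, 0.0]
ft_force: [-0.6, -0.9, -0.3]
finger_gap: 0.0851
gripper_force: 0.0
```

```bash
python3 look.py;python3 - <<'E'
from h import *
import pickle
t,w=pickle.load(open('last.pkl','rb'))
for p,s in blobs(t['color'],'blue'): X=plane(t,p,.106)[0][:2]-O; print((X@XR).round(4),(X@YR).round(4),s[4])
E
```

```text
tcp [0.571  0.3865 0.2385]
t [304.8 164.7] 197 [ 0.6502 -0.0916  0.066 ]
t [286.3 166.1] 201 [ 0.6462 -0.0274  0.066 ]
t [258.4 168.7] 404 [0.6385 0.069  0.066 ]
t [170.5 187.3] 64 [0.5786 0.3739 0.066 ]
w [279.8 209. ] [ 250  178   61   62 2942] [0.5745 0.3878 0.069 ] d [0.4 0.1]
-0.0035 -0.1246 197
-0.0025 -0.0618 201
-0.0027 0.0326 404
-0.0382 0.3338 64
```

Call:
jog_arm --commands '[0.4,0,-4,0,0,0,0.4,0,-8,0,0,0,0.4,0,-11,0,0,0,0.4,0,-13.2,0,0,0,0.4,0,-14,0,0,0,0.4,0,-14,0,0,0]'

```text
clock: 30.6
tool_pos: [0.5761, 0.3818, 0.0977]
eef_rot: [-0.0, 0.682, 0.731, -0.002]
ft_force: [0.2, -0.0, 0.1]
finger_gap: 0.0847
gripper_force: 0.0
```

Call:
jog_arm --commands '[0,0,0,0,0,0,0,0,0,0,0,0,0,0,0,0,0,0,0,0,0,0,0,0,0,0,0,0,0,0,0,0,0,0,0,0]' --claw 4 --newtons 40

```text
clock: 31.2
tool_pos: [0.5777, 0.3844, 0.1016]
eef_rot: [0.001, 0.681, 0.732, 0.002]
ft_force: [0.6, -0.7, 6.1]
finger_gap: 0.0532
gripper_force: 42.6
```

```bash
python3 ov.py .121 .069
```

```text
[0.5777 0.3843 0.1016] 0.05325086208771628 [ 0.3 -1.7  6.7] to go cm [  4.76 -22.88]
tool y deg 4.11 z [ 0.0035  0.0017 -1.    ]
w [276.  292.9] [  211   230   132   120 12375] [0.5778 0.3913 0.069 ]
```

Call:
jog_arm --commands '[0,0,4.5,0,0,0,0,0,9,0,0,0,0,0,13.5,0,0,0,0.7,-3.5,15.5,0,0,0,1.7,-8,15.5,0,0,0,2.6,-12.5,15.5,0,0,0,3.6,-17,15.5,0,0,0,4.4,-20.9,15.5,0,0,0]'

```text
clock: 32.05
tool_pos: [0.6203, 0.1727, 0.2542]
eef_rot: [0.0, 0.681, 0.732, -0.0]
ft_force: [1.6, -0.1, -1.9]
finger_gap: 0.0533
gripper_force: 42.8
```

Call:
jog_arm --commands '[0.4,-2,0,0,0,0,0.4,-2,-2,0,0,0,0.4,-2,-5,0,0,0,0.4,-2,-7.5,0,0,0,0.4,-2,-7.5,0,0,0,0.4,-2,-7.5,0,0,0]'

```text
clock: 32.65
tool_pos: [0.6239, 0.1547, 0.1788]
eef_rot: [-0.0, 0.681, 0.732, -0.001]
ft_force: [0.4, -0.3, -0.4]
finger_gap: 0.0533
gripper_force: 42.8
```

```bash
python3 ov.py .121 .15
```

```text
[0.6249 0.155  0.1802] 0.05310278351196838 [ 0.  -0.  -1.6] to go cm [0.04 0.06]
tool y deg 4.12 z [ 1.3e-03  3.0e-04 -1.0e+00]
w [276.3 292.4] [  210   230   133   120 12635] [0.6238 0.1642 0.15  ]
```

Call:
jog_arm --commands '[0.1,0,-1.5,0,0,0,0.1,0,-2.6,0,0,0,0.1,0,-3.4,0,0,0,0.1,0,-3.9,0,0,0,0.1,0,-4.1,0,0,0,0.1,0,-4.1,0,0,0]'

```text
clock: 33.3
tool_pos: [0.6249, 0.1546, 0.1414]
eef_rot: [-0.001, 0.681, 0.732, -0.001]
ft_force: [-9.3, -2.7, 18.8]
finger_gap: 0.0533
gripper_force: 44.7
```

Call:
jog_arm --commands '[0,0,0.1,0,0,0,0,0,0.1,0,0,0,0,0,0.1,0,0,0,0,0,1.5,0,0,0,0,0,4,0,0,0,0,0,8,0,0,0,0,0,12,0,0,0,0,0,12,0,0,0]' --claw 7

```text
clock: 34.1
tool_pos: [0.6292, 0.1555, 0.2669]
eef_rot: [0.004, 0.681, 0.732, 0.006]
ft_force: [0.9, 0.6, 0.3]
finger_gap: 0.07
gripper_force: 0.0
```

Call:
jog_arm --commands '[-20,-32,2,0,0,-26,-20,-32,2,0,0,-26,-20,-32,2,0,0,-26,-20,-32,2,0,0,-26,-20,-32,2,0,0,-26,-20,-32,2,0,0,-26,-20,-32,2,0,0,-26,-20,-32,2,0,0,-26]' --claw 6

```text
clock: 34.9
tool_pos: [0.4234, -0.1675, 0.2785]
eef_rot: [0.0, 0.829, 0.559, -0.0]
ft_force: [0.2, 0.6, 0.1]
finger_gap: 0.0601
gripper_force: 0.0
```

```bash
python3 look.py;python3 - <<'E'
from h import *
import pickle
t,w=pickle.load(open('last.pkl','rb'))
for p,s in blobs(t['color'],'blue'): X=plane(t,p,.106)[0][:2]-O; print((X@XR).round(4),(X@YR).round(4),s)
for p,s in blobs(w['color'],'red',100): print(p,s,plane(w,p,.134))
o=np.zeros((430,800,3),np.uint8)
o[:350,:800]=cv2.resize(t['color'][145:215,195:355],None,fx=5,fy=5,interpolation=2)
cv2.imwrite('pics/row.png',o)
E
```

```text
tcp [ 0.4224 -0.1695  0.2787]
t [288.1 167. ] 598 [ 0.6429 -0.0335  0.066 ]
t [249.9 169.6] 199 [0.636  0.0987 0.066 ]
t [231.9 171.2] 194 [0.6313 0.161  0.066 ]
w [518.3  16.1] [ 477    0   83   41 2503] [ 0.6684 -0.1001  0.069 ] d [24.6  6.9]
-0.0062 -0.0675 [264 157  49  21 598]
-0.0029 0.0616 [242 162  17  16 199]
-0.0029 0.1226 [224 164  16  16 194]
[270.8        213.55609756] [ 253  196   36   36 1025] [[ 0.42031317 -0.16373345  0.134     ]]
```

View pics/row.png

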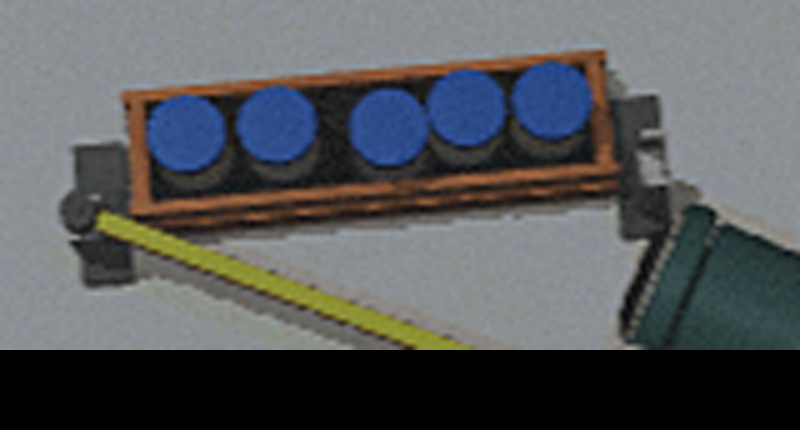

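The middle jar was knocked. Its lid is at crop (389,126), ahead of the row's line and touching the neighbour on the keeper side, with about 2 cm free towards the hinge side. I will re-place it.

```bash
python3 - <<'E'
from h import *
import pickle
t,w=pickle.load(open('last.pkl','rb'))
for q in ((186,133),(277,125),(389,126),(465,107),(551,99)):
    X=plane(t,(195+q[0]/5,145+q[1]/5),.110)[0][:2];r=X-O;print(X.round(4),(r@XR).round(4),(r@YR).round(4))
E
```

```text
[0.6201 0.1555] -0.0052 0.1214
[0.6245 0.0941] -0.0055 0.0598
[0.6225 0.0187] -0.0133 -0.0152
[ 0.6347 -0.0327] -0.0051 -0.0674
[ 0.6392 -0.0908] -0.005 -0.1257
```

Call:
jog_arm --commands '[20.4,18.8,-1,0,0,26,20.4,18.8,-1,0,0,26,20.4,18.8,-1,0,0,26,20.4,18.8,-1,0,0,26,20.4,18.8,-1,0,0,26,20.4,18.8,-1,0,0,26,20.4,18.8,-1,0,0,26,20.4,18.8,-1,0,0,26]' --claw 7.4

```text
clock: 35.8
tool_pos: [0.6294, 0.0242, 0.2673]
eef_rot: [-0.001, 0.681, 0.733, -0.001]
ft_force: [-1.0, -0.3, -0.1]
finger_gap: 0.0742
gripper_force: 0.0
```

```bash
python3 look.py|grep tcp;python3 - <<'E'
from h import *
import pickle
t,w=pickle.load(open('last.pkl','rb'))
cv2.imwrite('pics/w5.png',w['color']);print(w['Rt'][:,2])
g=cv2.GaussianBlur(mask(w['color'],'blue'),(3,3),0)
for c in cv2.HoughCircles(g,cv2.HOUGH_GRADIENT,1,40,param1=100,param2=12,minRadius=26,maxRadius=40)[0]:
    X=plane(w,c[:2],.111)[0];r=X[:2]-O;print(c,X.round(4),(r@XR).round(4),(r@YR).round(4),((X-w['tcp'])*100).round(1))
E
```

```text
tcp [0.6289 0.0233 0.2675]
[-1.46356993e-03 -1.30196241e-04 -9.99998921e-01]
[273.5 215.5  32.1] [0.6272 0.0226 0.111 ] -0.0084 -0.0117 [ -0.2  -0.1 -15.7]
[285.5 121.5  36.6] [0.6309 0.0971 0.111 ] 0.0011 0.0623 [  0.2   7.4 -15.7]
[283.5 273.5  30.4] [ 0.6396 -0.0299  0.111 ] 0.0 -0.065 [  1.1  -5.3 -15.7]
[283.5  41.5  33.8] [0.6251 0.15   0.111 ] -0.0006 0.1155 [ -0.4  12.7 -15.7]
[282.5 327.5  28.8] [ 0.6432 -0.0858  0.111 ] -0.0007 -0.121 [  1.4 -10.9 -15.7]
```

View pics/w5.png

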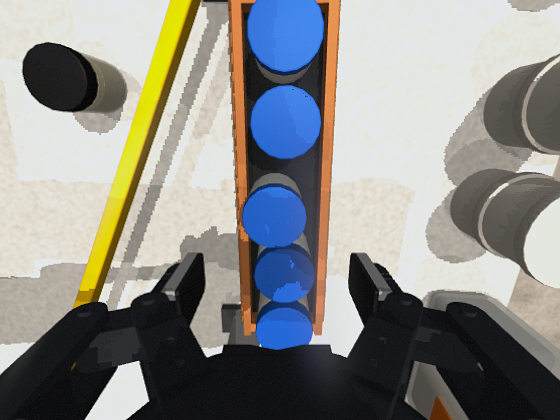

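In the wrist view the knocked jar is at (273,215), and its neighbours are at (285,122) and (283,274). It goes up by about 0.9 cm towards the back and 1.1 cm towards the hinge.

Call:
jog_arm --commands '[-0.2,-0.1,-4,0,0,0,-0.2,-0.1,-7.5,0,0,0,-0.2,-0.1,-10,0,0,0,-0.2,-0.1,-12,0,0,0,-0.2,-0.1,-12.9,0,0,0,-0.2,-0.1,-12.9,0,0,0]'

```text
clock: 36.5
tool_pos: [0.6258, 0.0209, 0.1378]
eef_rot: [-0.001, 0.682, 0.732, -0.001]
ft_force: [-0.3, -0.8, 0.3]
finger_gap: 0.0737
gripper_force: 0.0
```

Call:
jog_arm --commands '[0,0,0,0,0,0,0,0,0,0,0,0,0,0,0,0,0,0,0,0,0,0,0,0,0,0,0,0,0,0]' --claw 4 --newtons 40

```text
clock: 37.0
tool_pos: [0.6285, 0.0216, 0.141]
eef_rot: [0.001, 0.681, 0.732, 0.001]
ft_force: [-1.5, -1.9, 5.9]
finger_gap: 0.0532
gripper_force: 42.8
```

Call:
jog_arm --commands '[0,0,0.6,0,0,0,0,0,1.2,0,0,0,0.4,0.6,1.2,0,0,0,0.7,1.2,1.2,0,0,0,0.7,1.2,1.2,0,0,0,0.7,1.2,1.2,0,0,0]'

```text
clock: 37.6
tool_pos: [0.6342, 0.0341, 0.1505]
eef_rot: [-0.0, 0.681, 0.732, -0.0]
ft_force: [-0.6, -0.7, -0.9]
finger_gap: 0.0532
gripper_force: 42.3
```

```bash
python3 ov.py -.001 .12
```

```text
[0.6341 0.0339 0.1505] 0.05341645759534702 [ 0.2  0.4 -1.8] to go cm [ 0.06 -0.  ]
tool y deg 4.13 z [-1.e-03 -1.e-04 -1.e+00]
w [271.3  24. ] [ 203    0  145   58 5328] [0.6258 0.1355 0.12  ]
w [276.9 148. ] [  207    76   142   144 16092] [0.6303 0.0987 0.12  ]
w [276.4 297. ] [  210   239   134   111 11869] [0.6343 0.0405 0.12  ]
```

Call:
jog_arm --commands '[0,0,-0.6,0,0,0,0,0,-0.9,0,0,0,0,0,-1.2,0,0,0,0,0,-1.2,0,0,0]'

```text
clock: 38.05
tool_pos: [0.6341, 0.0336, 0.141]
eef_rot: [-0.0, 0.681, 0.732, -0.0]
ft_force: [-6.8, -0.7, 11.6]
finger_gap: 0.053
gripper_force: 43.2
```

Call:
jog_arm --commands '[0,0,0.1,0,0,0,0,0,0.1,0,0,0,0,0,0.1,0,0,0,0,0,1.5,0,0,0,0,0,4,0,0,0,0,0,8,0,0,0,0,0,13,0,0,0,0,0,13,0,0,0]' --claw 7

```text
clock: 38.85
tool_pos: [0.6389, 0.0338, 0.2795]
eef_rot: [0.006, 0.681, 0.732, 0.006]
ft_force: [0.8, 0.0, 0.1]
finger_gap: 0.0702
gripper_force: 0.0
```

Call:
jog_arm --commands '[-21.4,-19.8,1,0,0,-26,-21.4,-19.8,1,0,0,-26,-21.4,-19.8,1,0,0,-26,-21.4,-19.8,1,0,0,-26,-21.4,-19.8,1,0,0,-26,-21.4,-19.8,1,0,0,-26,-21.4,-19.8,1,0,0,-26,-21.4,-19.8,1,0,0,-26]' --claw 6

```text
clock: 39.65
tool_pos: [0.4203, -0.1649, 0.28]
eef_rot: [0.001, 0.829, 0.559, 0.001]
ft_force: [0.1, -0.1, 0.0]
finger_gap: 0.0599
gripper_force: 0.0
```

```bash
python3 look.py;python3 - <<'E'
from h import *
import pickle
t,w=pickle.load(open('last.pkl','rb'))
for p,s in blobs(t['color'],'blue'): X=plane(t,p,.106)[0][:2]-O; print((X@XR).round(4),(X@YR).round(4),s)
for p,s in blobs(w['color'],'red',100): X=plane(w,p,.134)[0];print(p,s,X,((X-w['tcp'])*100).round(2)); r=X[:2]-rk(-.046,.2);print('swing',np.arctan2(-r@XR,-r@YR),np.linalg.norm(r))
o=np.zeros((350,800,3),np.uint8)
o[:350,:800]=cv2.resize(t['color'][145:215,195:355],None,fx=5,fy=5,interpolation=2)
cv2.imwrite('pics/row2.png',o)
E
```

```text
tcp [ 0.4209 -0.1644  0.2799]
t [296.2 165.4] 397 [ 0.648  -0.0619  0.066 ]
t [268.6 168. ] 199 [0.6405 0.0339 0.066 ]
t [249.9 169.6] 202 [0.6361 0.0985 0.066 ]
t [231.8 171.2] 195 [0.6313 0.1613 0.066 ]
w [518.9  20.5] [ 478    0   82   51 3198] [ 0.6692 -0.0975  0.069 ] d [24.8  6.7]
-0.0033 -0.0956 [280 157  33  17 397]
-0.0034 -0.0017 [261 161  16  15 199]
-0.0029 0.0615 [242 162  17  16 202]
-0.0029 0.1229 [224 164  16  16 195]
[274.67696909 218.76271186] [ 257  201   36   36 1003] [ 0.42031911 -0.16367738  0.134     ] [ -0.06   0.07 -14.59]
swing 0.4469632783184583 0.4231182225356568
```

View pics/row2.png

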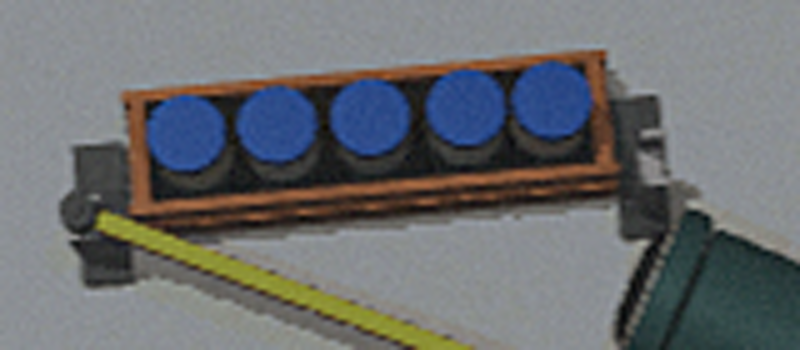

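All five lids are now in an even line at crop (186,133), (277,125), (370,118), (465,107) and (551,99). Next I close the bar.

Call:
jog_arm --commands '[0,0.1,-4,0,0,0,0,0.1,-7,0,0,0,0,0.1,-9,0,0,0,0,0.1,-9.7,0,0,0,0,0.1,-9.7,0,0,0]'

```text
clock: 40.25
tool_pos: [0.4205, -0.1623, 0.181]
eef_rot: [-0.001, 0.828, 0.561, -0.001]
ft_force: [0.1, 0.2, -0.2]
finger_gap: 0.06
gripper_force: 0.0
```

Call:
jog_arm --commands '[0,0,0,0,0,0,0,0,0,0,0,0,0,0,0,0,0,0,0,0,0,0,0,0,0,0,0,0,0,0,0,0,0,0,0,0]' --claw 1 --newtons 50

```text
clock: 40.85
tool_pos: [0.4206, -0.1633, 0.1824]
eef_rot: [0.0, 0.829, 0.56, 0.0]
ft_force: [-0.1, 1.2, 0.4]
finger_gap: 0.0275
gripper_force: 49.1
```

```bash
python3 - <<'E'
from h import *
k=knob(.447,0)
for l in(.03,.06,.09,.12): print(l,((knob(.447,l)-k)*100).round(1))
for s in .447-np.arange(1,8)*.447/7: print(round(s,3),((knob(s,.12)-knob(.447,.12))*100).round(1),np.degrees(.447-s).round(1))
E
```

```text
0.03 [0.1 0.1 1.3]
0.06 [0.1 0.3 2.5]
0.09 [0.2 0.5 3.8]
0.12 [0.3 0.7 5.1]
0.383 [ 2.5 -0.9  0. ] 3.7
0.319 [ 5.1 -1.6  0. ] 7.3
0.255 [ 7.7 -2.2  0. ] 11.0
0.192 [10.3 -2.6  0. ] 14.6
0.128 [13.  -2.8  0. ] 18.3
0.064 [15.6 -2.8  0. ] 22.0
0.0 [18.3 -2.7  0. ] 25.6
```

Call:
jog_arm --commands '[0.1,0.1,1.3,0,0,0,0.1,0.3,2.5,0,0,0,0.2,0.5,3.8,0,0,0,0.3,0.7,5.1,0,0,0,0.3,0.7,5.1,0,0,0]'

```text
clock: 41.35
tool_pos: [0.4248, -0.1568, 0.236]
eef_rot: [0.002, 0.828, 0.56, 0.001]
ft_force: [-1.1, -3.0, -1.9]
finger_gap: 0.0271
gripper_force: 49.3
```

Call:
jog_arm --commands '[2.5,-0.9,0,0,0,3.7,5.1,-1.6,0,0,0,7.3,7.7,-2.2,0,0,0,11,10.3,-2.6,0,0,0,14.6,13,-2.8,0,0,0,18.3,15.6,-2.9,0,0,0,22,18.2,-2.8,0,0,0,25.6,18.2,-2.8,0,0,0,25.6]'

```text
clock: 42.15
tool_pos: [0.6078, -0.184, 0.2325]
eef_rot: [0.0, 0.683, 0.73, 0.0]
ft_force: [-0.6, -1.7, -2.1]
finger_gap: 0.0272
gripper_force: 49.6
```

```bash
python3 - <<'E'
from bench import *
from h import *
w=wrist(capture,observe);s=observe();print(s['tool_pos'],s['ft_force'],s['finger_gap'])
c=capture('side');o=cv2.resize(c['color'][130:290,220:430],None,fx=2,fy=2);cv2.imwrite('pics/cl.png',np.hstack([o,w['color'][:320,100:460]]))
E
```

```text
[ 0.60621188 -0.18412864  0.23237486] [-0.29655052 -1.99064486 -1.29835833] 0.027550644660563457
```

View pics/cl.png

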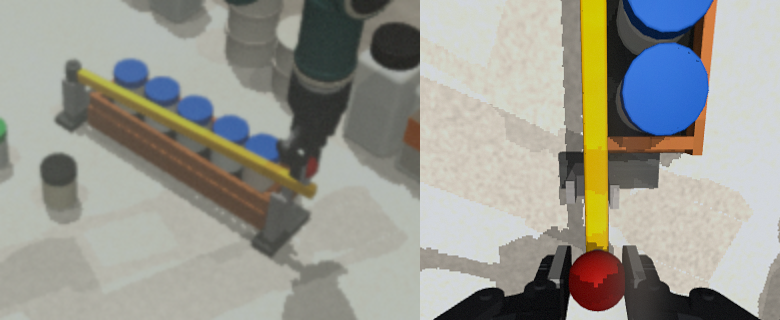

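The bar is over the notch: in the right panel it spans 585–608 between the lips at 570 and 614. Lowering.

Call:
jog_arm --commands '[0,-0.3,-1.3,0,0,0,0,-0.5,-2.6,0,0,0,0,-0.7,-3.8,0,0,0,0,-0.8,-4.7,0,0,0,0,-0.8,-5,0,0,0,0,-0.8,-5,0,0,0]'

```text
clock: 42.85
tool_pos: [0.6057, -0.1909, 0.1896]
eef_rot: [-0.0, 0.685, 0.729, 0.002]
ft_force: [-13.5, 12.2, 32.5]
finger_gap: 0.0274
gripper_force: 56.3
```

Call:
jog_arm --commands '[-0.1,0,0.5,0,0,0,-0.2,0.1,0.9,0,0,0,-0.2,0.1,0.9,0,0,0,-0.2,0.1,0.9,0,0,0]'

```text
clock: 43.25
tool_pos: [0.6031, -0.1908, 0.1912]
eef_rot: [-0.0, 0.685, 0.729, 0.001]
ft_force: [1.2, 5.6, -1.2]
finger_gap: 0.0272
gripper_force: 53.4
```

```bash
python3 - <<'E'
from bench import *
from h import *
w=wrist(capture,observe);s=observe();print(s['tool_pos'],s['ft_force'],s['finger_gap'])
c=capture('side');o=cv2.resize(c['color'][180:260,300:400],None,fx=4,fy=4);cv2.imwrite('pics/cl2.png',np.hstack([o,w['color'][:320,100:460]]))
E
```

```text
[ 0.6030913  -0.19082063  0.19108808] [ 1.17703328  5.31619681 -1.92104238] 0.027152938769459373
```

View pics/cl2.png

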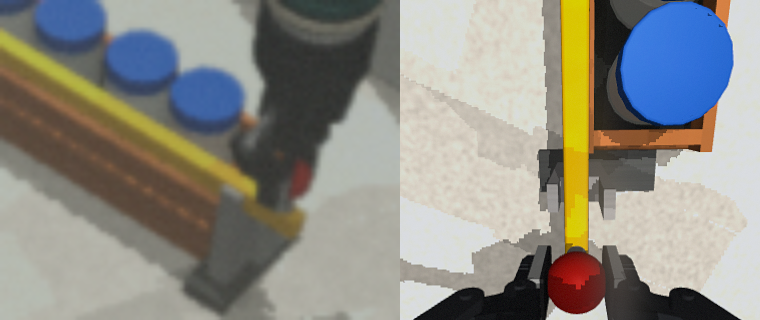

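The bar is down between the lips: right panel, bar 565–588 between lips 552 and 609. It is nearly level, so I let go and let it drop.

Call:
jog_arm --commands '[0,0,0,0,0,0,0,0,0,0,0,0,0,0,0,0,0,0,0,0,0,0,0,0,0,0,3,0,0,0,0,0,7,0,0,0,0,0,11,0,0,0,0,0,11,0,0,0]' --claw 6.5

```text
clock: 44.15
tool_pos: [0.6065, -0.1927, 0.3103]
eef_rot: [0.006, 0.684, 0.73, 0.002]
ft_force: [1.8, -0.6, -0.3]
finger_gap: 0.0649
gripper_force: 0.0
```

```bash
cat > fin.py <<'E'
from bench import *
from h import *
import pickle
w=wrist(capture,observe);c=capture('side');t=capture('top');pickle.dump((w,c,t),open('fin.pkl','wb'))
k=max(blobs(w['color'],'red',100),key=lambda b:b[1][4]);print(k[0],k[1],plane(w,k[0],.134)[0],w['tcp'])
d=pickle.load(open('c0.pkl','rb'))
for n,v,q in(('side',c,(373,223)),('top',t,(337,174))):
  for im in(d[n],v): print(n,[(b[0].round(1),b[1][4]) for b in blobs(im['color'],'red') if abs(b[0]-q).max()<25])
m=mask(w['color'],'yellow')
z=plane(w,[[np.flatnonzero(m[r]).mean(),r] for r in(20,100,160)],.104)[:,:2]-O
print('bar x_r',(z@XR).round(4),'y_r',(z@YR).round(3))
for p,s in blobs(t['color'],'blue'): X=plane(t,p,.106)[0][:2]-O; print((X@XR).round(4),(X@YR).round(4),s[4])
a=np.hstack([cv2.resize(x['color'][180:260,300:400],None,fx=4,fy=4) for x in(d['side'],c)]);cv2.imwrite(f'pics/fin{int(observe()["clock"]*10)}.png',a)
E
python3 fin.py; ls -t pics|head -1
```

```text
[269.95600476 207.03448276] [254 191  33  33 841] [ 0.6037674  -0.19298864  0.134     ] [ 0.60652645 -0.19267746  0.3102611 ]
side [(array([372.4, 222.7]), np.int32(48))]
side [(array([371.9, 223. ]), np.int32(46))]
top [(array([336.4, 173.5]), np.int32(46))]
top [(array([335.4, 174.2]), np.int32(31))]
bar x_r [-0.0469 -0.0477 -0.0482] y_r [-0.072 -0.134 -0.187]
-0.0033 -0.0955 402
-0.0034 -0.0016 200
-0.003 0.0616 201
-0.0031 0.123 195
fin443.png
```

```bash
python3 - <<'E'
from h import *
import pickle
w,c,t=pickle.load(open('fin.pkl','rb'));d=pickle.load(open('c0.pkl','rb'))
print(tri(w,max(blobs(w['color'],'red',100),key=lambda b:b[1][4])[0],c,[b[0] for b in blobs(c['color'],'red') if abs(b[0]-(372,223)).max()<20][0]))
for n,im in(('side',c),('top',t)):
  for a in(d[n],im): print(n,[b[0].round(1) for b in blobs(a['color'],'green') if b[0][1]>150])
a=cv2.resize(c['color'][180:260,300:400],None,fx=4,fy=4)
b=cv2.resize(c['color'][60:400,80:520],(400,309));o=np.zeros((560,800,3),np.uint8);o[:320,:400]=a;o[:309,400:]=b
e=cv2.resize(t['color'][80:280,60:500],(528,240));o[320:,:528]=e
cv2.imwrite('pics/last.png',o)
E
```

```text
(array([ 0.6041655 , -0.19302542,  0.1354279 ]), np.float64(0.0012118412315510177))
side [array([213.6, 193.7])]
side [array([213.8, 193.9])]
top [array([206. , 234.8])]
top [array([206. , 234.9])]
```

View pics/last.png

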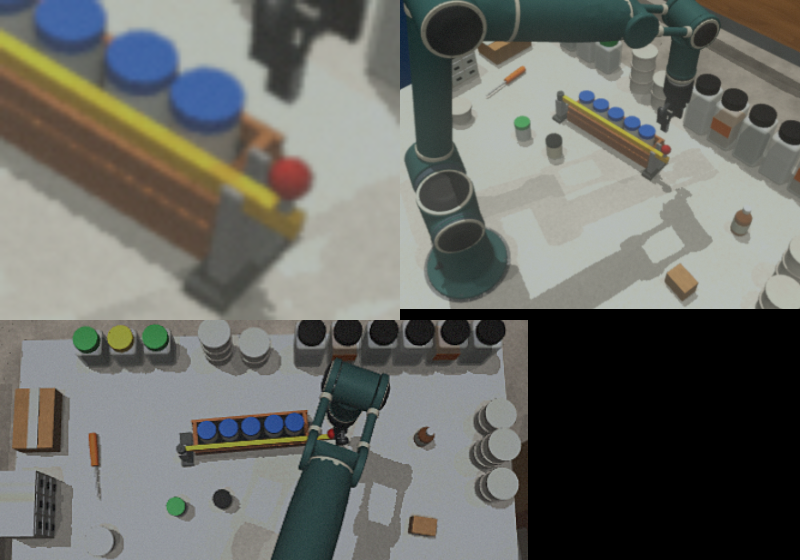

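The knob is at z = 0.135, and the bar sits in the notch between both lips (crop 230,190). All five jars stand in one row behind it, nothing else has moved, and the gripper is clear.

```bash
python3 -c "
from bench import *
print(observe()['ft_force']); print(sign_off())"
```

```text
[-0.43677282 -0.11978107 -1.6603227 ]
the job is handed in; nothing more can be done
None
```

The job is handed in: all five blue-lidded jars stand in one row on the shelf with gaps of about 1 cm or less (the middle one was knocked aside and put back), the bar is back down in its keeper notch, and nothing else looked moved in the last pictures.

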